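Clear the drying rack and stand the washed serving boards up to dry

ROBOT

A 6-joint arm with a two-finger parallel gripper is mounted at the origin on the work surface. World frame = base frame: x ahead of the robot, y to its left, z up, the work surface at z = 0. Lengths are in mm, angles in rad, forces in N, time in s.
With the tool pointing down it reaches from about 275 to 1000 mm from the base axis. Payload 8.4 kg.
Tool frame: the origin (TCP) lies midway between the tips of the shut fingers; the grasp point (between the pads) lies 19 mm behind it; y points along the fingers, z is the direction in which the jaws open and shut, and the axes are right-handed (so a half turn about y gives the same grasp; the last joint's range is limited). The gripper opens to 85 mm and grips with 20 to 120 N. Pads are 22 mm wide; open, the fingers measure 114 mm over their backs; the gripper's body (76 mm by 85 mm) begins 54 mm behind the grasp point. The pads swing forward as they close: fully open they stand 13 mm farther back than shut.
Start: joints at [-1.299, 0.353, 1.633, -0, 1.155, -0.002], TCP at [168.993, -601.722, 231.281] pointing down, gripper open.
Joint ranges: [-2.63, 2.63], [-0.92, 2.1], [0.06, 2.66], [-1.3, 4.44], [0, 2.69], [-3.02, 3.02]. Speed limits (rad/s): [2.22, 2.22, 2.79, 3.14, 3.14, 3.14].

INTERFACE

Orientations are given as [roll, pitch, yaw] about the fixed x, y, z axes, in that order (R = Rz(yaw) Ry(pitch) Rx(roll)).
In Python, from rig import r gives the robot as it stands. The module is installed in compiled form; this text tells all that it offers.
- The arm moves only by the tool apply_moves, never from a script. Its argument "plan" is text: rows parted by semicolons, each of 7 numbers parted by spaces: the shift along the tool's x, y, z in cm, then the turn, a rotation vector about the tool's x, y, z in degrees, then the closure, from 0 (fully open) to 1 (shut). A call has 1 to 20 rows; each row shifts and turns the pose as measured when the row begins, along the tool's axes as they then stand; what a row does not reach is not made up. A row lasts 1/10 s, in which the tool goes at most 50 mm and 8.59 degrees, less where a joint would pass 70% of its speed; a pose out of reach is approached as far as the arm can. A call is refused whole if a number of a shift passes 5 or a number of a turn 8.59, either way. A call with a gripper value outside its range is refused whole. The fingers move at their own pace and stop on an object; "squeeze" is the grip in N (left out, the last holds). Time passes only in rows, so rows that do not move let the fingers close. It gives the time, the measured TCP pose, the force and the opening at its end, in the units of the state.
- r.sense(): the state, without advancing time (a new reading comes with each control period).
- r.grab_frame(name): name is "side" or "top" or "wrist"; returns the picture (480x640x3 uint8, blue, green, red); there is no depth.
- r.get_calibration(name): a dict with "vertical_fov" (degrees; the focal length in pixels is half the picture's height over the tangent of half this angle, whatever the lens; pixels are square), "cx", "cy" (the principal point, pixels), "D" ([k1, k2, p1, p2, k3] as OpenCV has them; the pictures are not rectified), "R" (3x3) and "t" (3): a world point X has camera coordinates R X + t; the wrist camera has in their place "hand_eye" (4x4, takes a point from camera to tool coordinates, whose origin is the TCP and whose axes are the tool frame's). Camera axes: x right, y down, z forward; pixel columns grow to the right and rows downward; lengths in mm; the calibration is good to about 2 mm. A picture is of the moment at which its call begins: read the wrist's pose just before it. get_calibration takes no time and is no camera call.
- r.sign_off(): hands the job in, once; it reports no verdict.
The state is a dict: "clock": time; "qpos": joint angles; "qvel": joint speeds; "joint_efforts": joint torques, N m; "eef_pos": TCP position; "tcp_rot": TCP orientation; "contact_force": force on the tool from outside, world axes, zero at the start; "wrist_torque": the same for the moment, N m; "opening": opening from 0.0 (shut) to 1.0 (fully open).
Only numpy, scipy, OpenCV 4.12 (cv2) and the standard library are available. Lean on these libraries where they do the work, as an engineer would, in place of code of your own. Each camera call takes 0.05 s, during which the arm holds its last target. There are 200 camera calls.

TASK

The drying rack of this crepe stall is littered with fruit scraps: first clear every squeezed lemon half and cut-off banana end off it into the steel scraps tub. Then stand every washed wooden serving board on end in the rack to dry, side by side, leaning squarely back against the clear guard with its foot on the tray right up against the foot bar (either end may be down). Leave the whole bananas, sauce bottle and jar where they are.

Things in the scene. Friction and masses are not known exactly. Their poses are not given: they have to be found in the camera images.
- rack: Fixed drying rack, 460 mm long in y. Origin: worktop level, mid-length, at the inner face of the foot bar; x points from bar to guard, z up. Tray top 12 mm above the worktop, x 0 to 115 mm. Foot bar: dark steel, 10 mm thick (x -10 to 0), top 26 mm above the worktop. Guard: upright clear panel with aluminium rail on top, inner face at x = 115 mm, 192 mm high.
- tub_in (a point): Fixed open steel scraps tub, 170 (x) x 180 (y) x 100 mm high, walls 4 mm. This point is the centre of its inner floor, 4 mm above the worktop.
- board1_c (a point): Washed wooden serving board 1: a flat plain oblong 180 x 50 x 14 mm, 110 g, lying flat on the worktop. This point is its very centre; x runs along its 180 mm length, y across its 50 mm width, z through its thickness. May be absent.
- board1_a (a point): Middle of the end face of board 1 at its +x end (90 mm from the centre), the end with the dark dot.
- board1_b (a point): Middle of the other end face of board 1, at its -x end (90 mm from the centre).
- board2_c (a point): Washed wooden serving board 2: a flat plain oblong 180 x 50 x 14 mm, 110 g, lying flat on the worktop. This point is its very centre; x runs along its 180 mm length, y across its 50 mm width, z through its thickness. May be absent.
- board2_a (a point): Middle of the end face of board 2 at its +x end (90 mm from the centre), the end with the dark dot.
- board2_b (a point): Middle of the other end face of board 2, at its -x end (90 mm from the centre).
- board3_c (a point): Washed wooden serving board 3: a flat plain oblong 180 x 50 x 14 mm, 110 g, lying flat on the worktop. This point is its very centre; x runs along its 180 mm length, y across its 50 mm width, z through its thickness. May be absent.
- board3_a (a point): Middle of the end face of board 3 at its +x end (90 mm from the centre), the end with the dark dot.
- board3_b (a point): Middle of the other end face of board 3, at its -x end (90 mm from the centre).
- scrap1_c (a point): Fruit scrap 1, on the rack's tray: a squeezed lemon half, a yellow dome 55 mm across (widest 11 to 21 mm up) and 37 mm high, cut face down. 40 g, firm. This point is its centre, half-way up. May be absent.
- scrap2_c (a point): Fruit scrap 2, on the rack's tray: a squeezed lemon half, a yellow dome 55 mm across (widest 11 to 21 mm up) and 37 mm high, cut face down. 40 g, firm. This point is its centre, half-way up. May be absent.
- scrap3_c (a point): Fruit scrap 3, on the rack's tray: a cut-off banana end, a slightly bent yellow stub about 62 mm long (x), 34 mm wide (y) and 34 mm high. 40 g, firm. This point is its centre, half-way up. May be absent.
- scrap4_c (a point): Fruit scrap 4, on the rack's tray: a cut-off banana end, a slightly bent yellow stub about 62 mm long (x), 34 mm wide (y) and 34 mm high. 40 g, firm. This point is its centre, half-way up. May be absent.
- sauce: Bystander, not part of the job: black sauce bottle with a white cap, 60 mm across, 170 mm high. Origin at the centre of its underside.
- jar: Bystander, not part of the job: amber jar, 72 mm across, 90 mm high. Origin at the centre of its underside.
- bananas: Bystander, not part of the job: bunch of three whole bananas, about 200 x 75 x 62 mm. Origin at the centre of its underside.
There are look-alikes about, which are no part of the job. Leave any pink look-alike of the part that bears board3_c alone.

How it is judged:
By the outcome, as a careful person would: the job done as asked, in the order asked, and still so for the second after the job is handed in, with the robot touching nothing.
Of scrap1, scrap2, scrap3, scrap4 only 3 to 4 are there at a start; the rules pass over those that are not, and their reading is None.
Of board1, board2, board3 only 2 to 3 are there at a start; the rules pass over those that are not, and their reading is None.
At some moment in a run one of scrap1, scrap2, scrap3, scrap4, board1, board2, board3 may be knocked a few centimetres aside while the robot is not near it.
It also fails if it takes over 210 s, if anything falls off the work surface, if the arm or the gripper's body presses on something with over 40 N, if the wrist force passes 120 N, or if a joint passes its speed limit or range.

## Working session

There is one attempt and no reset: what is moved stays moved. The work goes in short steps, Python scripts to look and compute and a tool call to move; the robot and the scene stay as the last step left them, time stands still between calls to the robot, and variables do not carry over. Pictures are saved under pics/ and viewed, about 12 in all and at most 16, crops included, and the job is handed in when it is done.

Besides the shell and the picture viewer there is one more tool, called after "Emit:" by a JSON object that holds its "fn" and its "kwargs". apply_moves: Moves the arm, as the interface text tells. Its arguments: {"type":"object","properties":{"plan":{"type":"string"},"squeeze":{"type":"number"}},"required":["plan"]}

```bash
mkdir -p pics
cat > h.py <<'E'
import numpy as np, cv2
from rig import r
from scipy.spatial.transform import Rotation as Ro
def K(c):
    f=240/np.tan(np.radians(c["vertical_fov"])/2)
    return np.array([[f,0,c["cx"]],[0,f,c["cy"]],[0,0,1.]])
def cam(name,s=None):
    c=r.get_calibration(name)
    if name=="wrist":
        s=s or r.sense(); T=np.eye(4); T[:3,:3]=Ro.from_euler('xyz',s["tcp_rot"]).as_matrix(); T[:3,3]=s["eef_pos"]
        M=np.linalg.inv(T@np.array(c["hand_eye"])); return K(c),np.array(c["D"],float),M[:3,:3],M[:3,3]
    return K(c),np.array(c["D"],float),np.array(c["R"],float),np.array(c["t"],float).ravel()
def px2w(name,uv,z,s=None):
    k,D,R,t=cam(name,s); uv=np.array(uv,float).reshape(-1,1,2)
    n=cv2.undistortPoints(uv,k,D).reshape(-1,2); d=np.c_[n,np.ones(len(n))]@R; o=-R.T@t
    return o+d*((np.array(z)-o[2])/d[:,2])[:,None]
def w2px(name,X,s=None):
    k,D,R,t=cam(name,s); return cv2.projectPoints(np.array(X,float).reshape(-1,3),cv2.Rodrigues(R)[0],t,k,D)[0].reshape(-1,2)
def snap(name,fn):
    s=r.sense(); im=r.grab_frame(name); cv2.imwrite('pics/'+fn,im); return s,im
E
python3 - <<'E'
from h import *
np.set_printoptions(precision=3,suppress=True)
for n in ("top","side"): snap(n,n+"0.png"); k,D,R,t=cam(n); print(n,-R.T@t,R[2],k[0,0],D)
print(r.get_calibration("wrist")); print(r.sense())
E
```

```text
top [ 220.884   91.036 1522.223] [ 0.167 -0.019 -0.986] 569.3602643420021 [-0.176  0.     0.     0.     0.   ]
side [ 322.12  -862.374 1106.282] [ 0.104  0.663 -0.742] 620.6134705879883 [-0.201  0.     0.     0.     0.   ]
{'vertical_fov': 63.10919982832692, 'cx': 327.10111877614014, 'cy': 235.1307831718282, 'D': array([-0.012,  0.   ,  0.   ,  0.   ,  0.   ]), 'hand_eye': array([[   0.001,    0.96 ,    0.282,  -71.182],
       [   0.001,   -0.282,    0.96 , -142.463],
       [   1.   ,   -0.001,   -0.001,   -0.167],
       [   0.   ,    0.   ,    0.   ,    1.   ]])}
{'clock': 0.1, 'qpos': array([-1.299,  0.354,  1.634,  0.   ,  1.155, -0.002]), 'qvel': array([-0.   ,  0.   , -0.001,  0.001,  0.001, -0.   ]), 'joint_efforts': array([  0.001, -60.636, -34.282,   0.   ,   0.004,  -0.   ]), 'eef_pos': array([ 168.887, -601.313,  230.643]), 'tcp_rot': array([-1.572,  0.   , -2.868]), 'contact_force': array([-0.6  ,  0.07 , -0.021]), 'wrist_torque': array([-0.024, -0.011,  0.031]), 'opening': 0.9972553768672487}
```

View pics/top0.png

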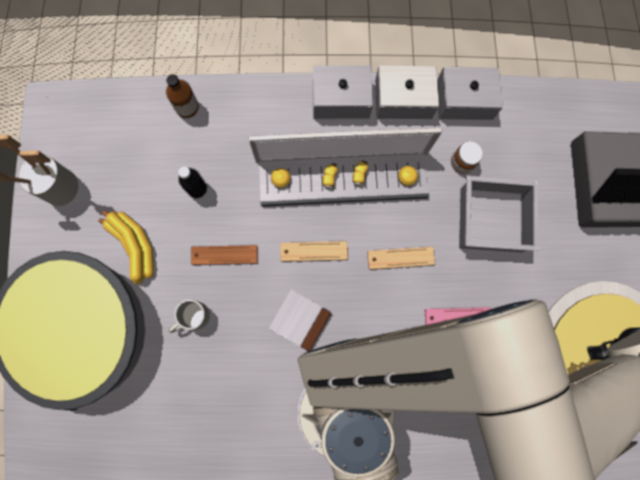

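View pics/side0.png

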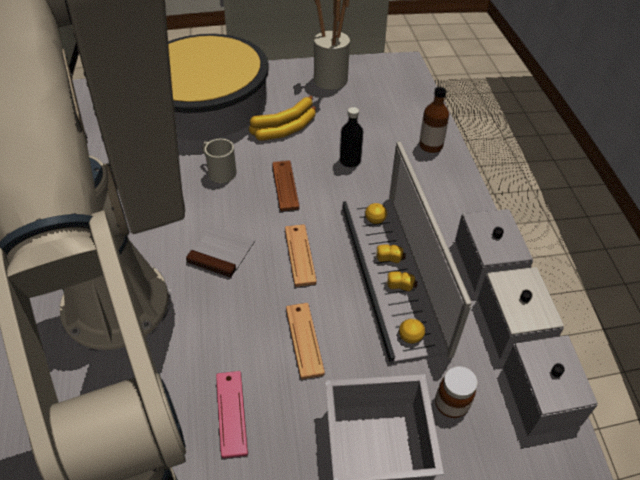

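The top view shows four scraps on the tray: lemons at (281,178) and (408,175), banana ends at (330,176) and (360,173). There are three wooden boards: brown at (224,255), and light ones at (314,252) and (401,258). The pink look-alike is at (455,317). The tub is at (500,215). Next I'll measure these and crop closer.

Run:
```python
from h import *
np.set_printoptions(precision=1,suppress=True)
im=cv2.imread('pics/top0.png'); a=cv2.resize(im[115:275,180:450],None,fx=2.95,fy=2.95,interpolation=cv2.INTER_CUBIC)
cv2.imwrite('pics/c1.png',a)
im=cv2.imread('pics/side0.png'); a=cv2.resize(im[140:400,230:480],None,fx=2.3,fy=2.3,interpolation=cv2.INTER_CUBIC)
cv2.imwrite('pics/c2.png',a)
print(px2w("top",[(281,178),(330,176),(360,173),(408,175)],30))
print(px2w("top",[(224,255),(314,252),(401,258),(455,317)],14))
print('tub',px2w("top",[(468,180),(536,182),(534,250),(464,247)],100))
print('bar',px2w("top",[(262,201),(428,195)],26))
print('guardtop',px2w("top",[(250,136),(440,129)],192))
```

```text
[[ 628.8  167.5   30. ]
 [ 633.3   34.7   30. ]
 [ 641.3  -47.1   30. ]
 [ 635.3 -178.6   30. ]]
[[ 422.1  321.1   14. ]
 [ 428.1   80.    14. ]
 [ 409.4 -153.4   14. ]
 [ 248.8 -294.4   14. ]]
tub [[ 602.4 -325.2  100. ]
 [ 597.7 -513.1  100. ]
 [ 414.8 -492.5  100. ]
 [ 425.  -304.   100. ]]
bar [[ 566.3  218.8   26. ]
 [ 579.9 -232.1   26. ]]
guardtop [[ 692.3  235.7  192. ]
 [ 709.3 -235.6  192. ]]
```

View pics/c1.png

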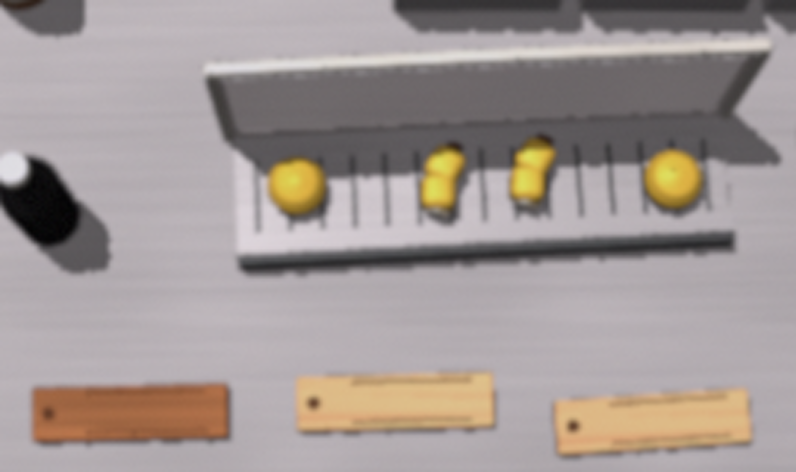

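View pics/c2.png

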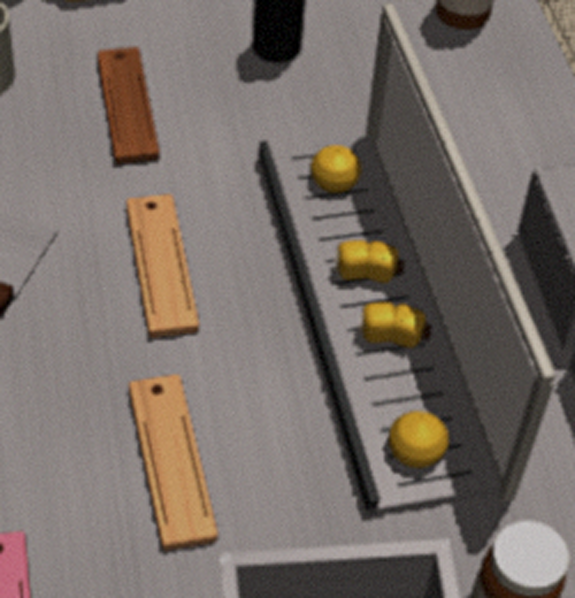

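All three wooden boards share the same size, dot and grooves. The brown one at (224,255) is wooden too, so it counts, and only the pink one is excluded. The scraps sit on the tray as described, with both banana ends lying roughly along x. I'll write a row planner and approach the right lemon first.

```bash
cat >> h.py <<'E'
def Rt(yaw,tilt=0):  # yaw 0: tool x=+x world, tool y down, jaws along y; tilt (deg): tool direction swings from down towards +tool-x side
    return (Ro.from_euler('xyz',[-np.pi/2,0,np.radians(yaw)])*Ro.from_rotvec([0,0,-np.radians(tilt)]))
def plan(wps,g,start=None,vmax=45):
    s=r.sense(); p=np.array(s["eef_pos"]); R=Ro.from_euler('xyz',s["tcp_rot"])
    if start: p,R=np.array(start[0],float),start[1]
    rows=[]
    for P,Rg in wps:
        P=np.array(P,float); rv=(R.inv()*Rg).as_rotvec(degrees=True)
        n=int(max(1,np.ceil(np.linalg.norm(P-p)/vmax),np.ceil(np.linalg.norm(rv)/8.5)))
        for i in range(n):
            Ri=R*Ro.from_rotvec(rv*i/n,degrees=True); d=Ri.inv().apply((P-p)/n)/10
            rows.append(' '.join('%g'%round(v+0.,2) for v in [*d,*(rv/n)])+' %g'%g)
        p,R=P,Rg
    print(len(rows)); print('; '.join(rows))
def st():
    s=r.sense(); print('t%.1f'%s["clock"],np.round(s["eef_pos"],1),np.round(np.degrees(s["tcp_rot"]),1),'F',np.round(s["contact_force"],1),'op%.2f'%s["opening"],'q',np.round(s["qpos"],3))
    open('log.txt','a').write(repr([*map(float,s["qpos"]),*map(float,s["eef_pos"]),*map(float,s["tcp_rot"])])+'\n')
E
python3 - <<'E'
from h import *
st(); plan([((635,-179,170),Rt(0))],0)
E
```

```text
t0.1 [ 168.9 -601.3  230.6] [ -90.1    0.  -164.3] F [-0.6  0.1 -0. ] op1.00 q [-1.299  0.354  1.634  0.     1.155 -0.002]
20
-2.81 0.3 -1.4 0 -8.22 -0.01 0; -2.99 0.3 -0.99 0 -8.22 -0.01 0; -3.1 0.3 -0.55 0 -8.22 -0.01 0; -3.14 0.3 -0.1 0 -8.22 -0.01 0; -3.13 0.3 0.35 0 -8.22 -0.01 0; -3.04 0.3 0.79 0 -8.22 -0.01 0; -2.9 0.3 1.22 0 -8.22 -0.01 0; -2.69 0.3 1.62 0 -8.22 -0.01 0; -2.44 0.3 1.99 0 -8.22 -0.01 0; -2.13 0.3 2.32 0 -8.22 -0.01 0; -1.77 0.3 2.6 0 -8.22 -0.01 0; -1.38 0.3 2.82 0 -8.22 -0.01 0; -0.97 0.3 2.99 0 -8.22 -0.01 0; -0.53 0.3 3.1 0 -8.22 -0.01 0; -0.08 0.3 3.14 0 -8.22 -0.01 0; 0.37 0.3 3.12 0 -8.22 -0.01 0; 0.81 0.3 3.04 0 -8.22 -0.01 0; 1.24 0.3 2.89 0 -8.22 -0.01 0; 1.64 0.3 2.68 0 -8.22 -0.01 0; 2 0.3 2.42 0 -8.22 -0.01 0
```

Emit:
{"fn": "apply_moves", "kwargs": {"plan": "-2.8 0.3 -1.4 0 -8.2 0 0; -3 0.3 -1 0 -8.2 0 0; -3.1 0.3 -0.6 0 -8.2 0 0; -3.1 0.3 -0.1 0 -8.2 0 0; -3.1 0.3 0.4 0 -8.2 0 0; -3 0.3 0.8 0 -8.2 0 0; -2.9 0.3 1.2 0 -8.2 0 0; -2.7 0.3 1.6 0 -8.2 0 0; -2.4 0.3 2 0 -8.2 0 0; -2.1 0.3 2.3 0 -8.2 0 0; -1.8 0.3 2.6 0 -8.2 0 0; -1.4 0.3 2.8 0 -8.2 0 0; -1 0.3 3 0 -8.2 0 0; -0.5 0.3 3.1 0 -8.2 0 0; -0.1 0.3 3.1 0 -8.2 0 0; 0.4 0.3 3.1 0 -8.2 0 0; 0.8 0.3 3 0 -8.2 0 0; 1.2 0.3 2.9 0 -8.2 0 0; 1.6 0.3 2.7 0 -8.2 0 0; 2 0.3 2.4 0 -8.2 0 0"}}

```text
clock: 2.1
eef_pos: [622.0, -140.4, 162.2]
tcp_rot: [-1.564, 0.008, 0.106]
contact_force: [0.8, -0.9, -0.3]
opening: 0.998
```

Run:
```python
from h import *
st(); plan([((635,-179,170),Rt(0))],0)
snap("wrist","w1.png")
```

```text
t2.1 [ 622.  -140.4  162.2] [-89.6   0.5   6.1] F [ 0.8 -0.9 -0.3] op1.00 q [-0.227  0.446  1.658  0.005  1.048 -1.905]
1
0.88 -0.81 -3.97 -0.39 6.05 -0.48 0
```

View pics/w1.png

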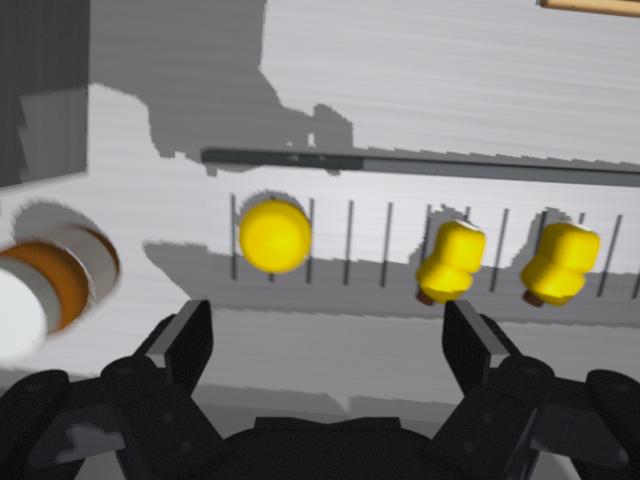

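The wrist view shows the lemon at (275,236), banana ends at (452,260) and (562,262), the bar along (205,163)–(640,182), and the tray/guard line at about (220,308)–(640,327).

Run:
```python
from h import *
np.set_printoptions(precision=1,suppress=True)
s=r.sense()
print('lemon',px2w("wrist",[(275,236)],30)); print('ban',px2w("wrist",[(470,240),(444,280),(572,242),(550,285)],28))
b=px2w("wrist",[(230,164),(630,181)],26,s); g=px2w("wrist",[(240,309),(620,326)],12,s); print('bar far top',b,'guard foot',g)
for q in(b,g): d=q[1]-q[0]; print(np.degrees(np.arctan2(-d[0],d[1])))
print('bar outer top edge',px2w("wrist",[(230,150),(630,168)],26,s),'barend',px2w("wrist",[(203,152)],26,s))
print('dome',w2px("wrist",[[635,-179,30]]))
```

```text
lemon [[ 637.2 -172.4   30. ]]
ban [[624.7 -28.6  28. ]
 [658.3 -41.6  28. ]
 [617.7  48.2  28. ]
 [653.4  41.1  28. ]]
bar far top [[ 589.3 -208.3   26. ]
 [ 568.4   78.9   26. ]] guard foot [[ 708.1 -197.8   12. ]
 [ 689.2  122.2   12. ]]
4.165676865571466
3.3821243030694146
bar outer top edge [[ 579.7 -208.8   26. ]
 [ 559.4   75.8   26. ]] barend [[ 583.2 -227.5   26. ]]
dome [[266.1 232.1]]
```

Run:
```python
from h import *
plan([((636,-175,90),Rt(3)),((636,-175,9),Rt(3))],0,vmax=35)
```

```text
6
0.23 2.38 -1.32 -0.16 1.21 -0.12 0; 0.26 2.39 -1.31 -0.16 1.21 -0.12 0; 0.28 2.39 -1.3 -0.16 1.21 -0.12 0; 0 2.7 -0 0 0 0 0; 0 2.7 -0 0 0 0 0; 0 2.7 -0 0 0 0 0
```

Emit:
{"fn": "apply_moves", "kwargs": {"plan": "0.3 2.4 -1.3 -0.2 1.2 -0.1 0; 0.3 2.4 -1.3 -0.2 1.2 -0.1 0; 0.3 2.4 -1.3 -0.2 1.2 -0.1 0; 0 2 0 0 0 0 0; 0 2 0 0 0 0 0; 0 2 0 0 0 0 0; 0 0 0 0 0 0 0; 0 0 0 0 0 0 0"}}

```text
clock: 2.95
eef_pos: [638.0, -173.6, 22.9]
tcp_rot: [-1.572, 0.003, 0.052]
contact_force: [-0.4, -0.4, 0.5]
opening: 0.999
```

Run:
```python
from h import *
st(); plan([((636,-175,9),Rt(3))],0,vmax=20)
```

```text
t3.0 [ 638.  -173.6   22.9] [-90.1   0.2   3. ] F [-0.4 -0.4  0.5] op1.00 q [-0.267  0.647  1.68  -0.003  0.817 -1.888]
1
-0.21 1.39 -0.13 0.07 -0.03 -0.16 0
```

Emit:
{"fn": "apply_moves", "kwargs": {"plan": "-0.1 1.3 -0.1 0 0 0 0; 0 0 0 0 0 0 0; 0 0 0 0 0 0 1; 0 0 0 0 0 0 1; 0 0 0 0 0 0 1; 0 0 0 0 0 0 1; 0 0 0 0 0 0 1; 0 0 0 0 0 0 1", "squeeze": 40}}

```text
clock: 3.75
eef_pos: [639.4, -175.4, 13.6]
tcp_rot: [-1.574, -0.003, 0.052]
contact_force: [0.8, -0.2, -0.4]
opening: 0.617
```

Run:
```python
from h import *
plan([((638,-178,140),Rt(3)),((520,-400,150),Rt(3)),((520,-400,70),Rt(3))],1,vmax=40)
```

```text
13
-0.03 -3.16 -0.07 0.04 -0.01 0.04 1; -0.03 -3.16 -0.07 0.04 -0.01 0.04 1; -0.03 -3.16 -0.07 0.04 -0.01 0.04 1; -0.04 -3.16 -0.07 0.04 -0.01 0.04 1; -1.85 -0.14 -3.08 0 0 0 1; -1.85 -0.14 -3.08 0 0 0 1; -1.85 -0.14 -3.08 0 0 0 1; -1.85 -0.14 -3.08 0 0 0 1; -1.85 -0.14 -3.08 0 0 0 1; -1.85 -0.14 -3.08 0 0 0 1; -1.85 -0.14 -3.08 0 0 0 1; 0 4 -0 0 0 0 1; 0 4 -0 0 0 0 1
```

Emit:
{"fn": "apply_moves", "kwargs": {"plan": "0 -3.2 0 0 0 0 1; 0 -3.2 0 0 0 0 1; 0 -3.2 0 0 0 0 1; 0 -3.2 0 0 0 0 1; -1.9 -0.1 -3.1 0 0 0 1; -1.9 -0.1 -3.1 0 0 0 1; -1.9 -0.1 -3.1 0 0 0 1; -1.9 -0.1 -3.1 0 0 0 1; -1.9 -0.1 -3.1 0 0 0 1; -1.9 -0.1 -3.1 0 0 0 1; -1.9 -0.1 -3.1 0 0 0 1; 0 0 0 0 0 0 1; 0 0 0 0 0 0 1"}}

```text
clock: 5.05
eef_pos: [513.4, -406.1, 154.6]
tcp_rot: [-1.575, -0.004, 0.054]
contact_force: [-0.0, 0.5, -0.9]
opening: 0.622
```

Run:
```python
from h import *
st(); snap("wrist","w2.png"); plan([((520,-400,65),Rt(3))],1)
```

```text
t5.0 [ 513.4 -406.1  154.6] [-90.3  -0.2   3.1] F [-0.   0.5 -0.9] op0.62 q [-6.710e-01  4.710e-01  1.637e+00 -1.000e-03  1.028e+00 -2.296e+00]
2
0.32 4.48 0.3 0.14 0.08 0.1 1; 0.33 4.48 0.29 0.14 0.08 0.1 1
```

View pics/w2.png

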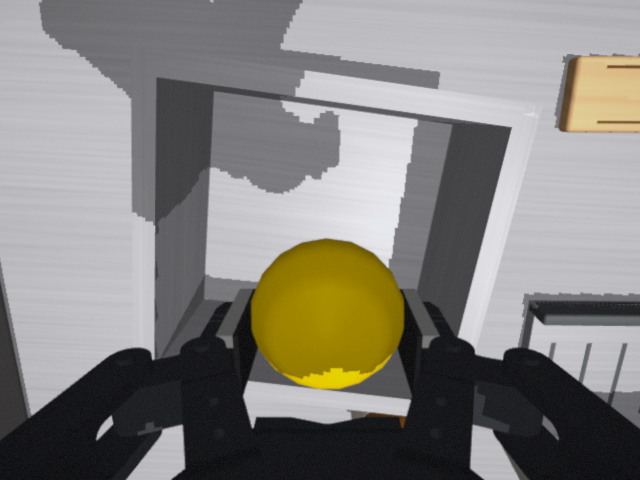

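The lemon is held, and the tub's near inner rim corners are at (157,78) and (510,127). The far rim is at about (250,382).

Run:
```python
from h import *
np.set_printoptions(precision=1,suppress=True)
print(px2w("wrist",[(157,78),(510,127),(250,382),(480,335)],100))
```

```text
[[ 426.8 -491.   100. ]
 [ 439.9 -320.9  100. ]
 [ 592.7 -447.4  100. ]
 [ 553.9 -316.7  100. ]]
```

Emit:
{"fn": "apply_moves", "kwargs": {"plan": "0.3 4 0 0 0 0 1; 0.3 4 0 0 0 0 1; 0 0 0 0 0 0 0.2; 0 0 0 0 0 0 0; 0 0 0 0 0 0 0; 0 0 0 0 0 0 0; 0 -4.5 0 0 0 0 0; 0 -4.5 0 0 0 0 0; 0 0 0 0 0 0 0"}}

```text
clock: 6.0
eef_pos: [525.3, -402.8, 174.5]
tcp_rot: [-1.581, -0.011, 0.061]
contact_force: [-0.3, -0.9, -0.2]
opening: 1.001
```

Run:
```python
from h import *
st(); snap("top","top1.png")
# banana a at ~(641,-36): axis
plan([((643,-36,150),Rt(-10))],0,vmax=42)
```

```text
t6.0 [ 525.3 -402.8  174.5] [-90.6  -0.6   3.5] F [-0.3 -0.9 -0.2] op1.00 q [-6.560e-01  4.560e-01  1.611e+00 -1.000e-03  1.059e+00 -2.287e+00]
10
1.4 0.2 3.58 0.04 1.35 0.06 0; 1.32 0.2 3.62 0.04 1.35 0.06 0; 1.23 0.21 3.65 0.04 1.35 0.06 0; 1.15 0.21 3.67 0.04 1.35 0.06 0; 1.06 0.21 3.7 0.04 1.35 0.06 0; 0.97 0.21 3.72 0.04 1.35 0.06 0; 0.89 0.21 3.75 0.04 1.35 0.06 0; 0.8 0.21 3.77 0.04 1.35 0.06 0; 0.71 0.22 3.78 0.04 1.35 0.06 0; 0.62 0.22 3.8 0.04 1.35 0.06 0
```

View pics/top1.png

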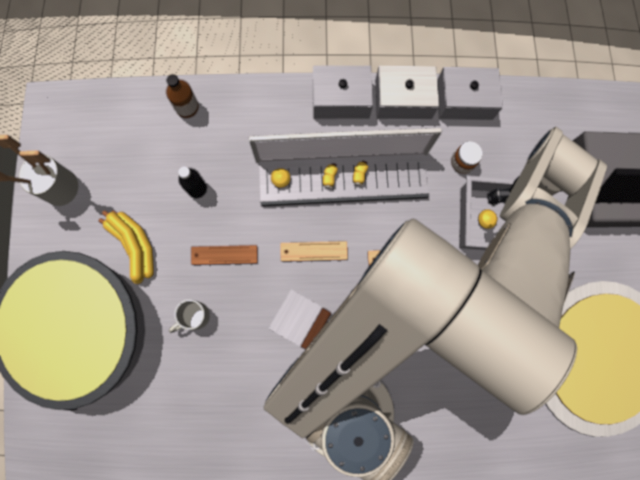

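The lemon is now in the tub at (487,218), and nothing else has moved. Next is the banana end near (641,-40).

Emit:
{"fn": "apply_moves", "kwargs": {"plan": "1.4 0.2 3.6 0 1.6 0 0; 1.3 0.2 3.6 0 1.6 0 0; 1.2 0.2 3.6 0 1.6 0 0; 1.1 0.2 3.7 0 1.6 0 0; 1.1 0.2 3.7 0 1.6 0 0; 1 0.2 3.7 0 1.6 0 0; 0.9 0.2 3.7 0 1.6 0 0; 0.8 0.2 3.8 0 1.6 0 0; 0.7 0.2 3.8 0 1.6 0 0; 0.6 0.2 3.8 0 1.6 0 0; 0 0 0 0 0 0 0; 0 0 0 0 0 0 0"}}

```text
clock: 7.25
eef_pos: [653.9, -26.5, 149.2]
tcp_rot: [-1.579, -0.015, -0.233]
contact_force: [-0.2, -0.0, 0.1]
opening: 1.004
```

Run:
```python
from h import *
np.set_printoptions(precision=1,suppress=True)
st(); s,im=snap("wrist","w3.png")
m=cv2.inRange(cv2.cvtColor(im,cv2.COLOR_BGR2HSV),(20,120,90),(35,255,255)); n,l,stt,c=cv2.connectedComponentsWithStats(m)
for i in range(1,n):
    if stt[i,4]>800:
        ys,xs=np.where(l==i); P=px2w("wrist",np.c_[xs,ys][::5],30,s)[:,:2]; w,v=np.linalg.eigh(np.cov(P.T)); print(c[i],stt[i],P.mean(0),np.degrees(np.arctan(v[1,1]/v[0,1])),np.sqrt(w)*4)
```

```text
t7.2 [653.9 -26.5 149.2] [-90.5  -0.8 -13.4] F [-0.2 -0.   0.1] op1.00 q [-0.   0.5  1.6 -0.   1.  -1.4]
[608.4 123. ] [ 569   79   71   87 5063] [628.4 164.6] 6.3261570689905415 [46.3 57.4]
[415.  175.7] [ 385  130   60   94 4520] [633.4  37.8] -13.540455576141511 [39.  67.5]
[296.6 214. ] [ 270  169   53   92 3981] [640.6 -45.5] -18.78906875947661 [37. 69.]
```

Run:
```python
from h import *
plan([((641,-46,60),Rt(-18)),((641,-46,13),Rt(-18))],0,vmax=35)
```

```text
5
-0.31 2.98 -0.7 0.13 1.53 0.28 0; -0.28 2.98 -0.72 0.13 1.53 0.28 0; -0.24 2.98 -0.73 0.13 1.53 0.28 0; 0 2.35 -0 0 0 0 0; 0 2.35 -0 0 0 0 0
```

Emit:
{"fn": "apply_moves", "kwargs": {"plan": "-0.3 3 -0.7 0.1 1.5 0.3 0; -0.3 3 -0.7 0.1 1.5 0.3 0; -0.2 3 -0.7 0.1 1.5 0.3 0; 0 2.2 0 0 0 0 0; 0 2.2 0 0 0 0 0; 0 0 0 0 0 0 0; 0 0 0 0 0 0 1; 0 0 0 0 0 0 1; 0 0 0 0 0 0 1; 0 0 0 0 0 0 1; 0 0 0 0 0 0 1; 0 0 0 0 0 0 1; 0 0 0 0 0 0 1"}}

```text
clock: 8.6
eef_pos: [642.6, -56.2, 18.6]
tcp_rot: [-1.571, -0.009, -0.323]
contact_force: [0.0, -0.0, -1.1]
opening: 0.407
```

Run:
```python
from h import *
st();plan([((638,-50,150),Rt(-18)),((515,-430,150),Rt(-5)),((515,-430,90),Rt(-5))],1,vmax=42)
```

```text
t8.6 [642.6 -56.2  18.6] [-90.   -0.5 -18.5] F [ 0.  -0.  -1.1] op0.41 q [-0.088  0.63   1.728 -0.003  0.774 -1.334]
16
-0.13 -3.29 0.11 0 -0.13 0.13 1; -0.14 -3.29 0.11 0 -0.13 0.13 1; -0.14 -3.28 0.11 0 -0.13 0.13 1; -0.15 -3.28 0.11 0 -0.13 0.13 1; 0 -0 -3.99 0 -1.3 0 1; -0.09 -0 -3.99 0 -1.3 0 1; -0.18 -0 -3.99 0 -1.3 0 1; -0.27 -0 -3.99 0 -1.3 0 1; -0.36 -0 -3.98 0 -1.3 0 1; -0.45 -0 -3.97 0 -1.3 0 1; -0.54 -0 -3.96 0 -1.3 0 1; -0.63 -0 -3.94 0 -1.3 0 1; -0.72 -0 -3.93 0 -1.3 0 1; -0.81 -0 -3.91 0 -1.3 0 1; 0 3 -0 0 0 0 1; 0 3 -0 0 0 0 1
```

Emit:
{"fn": "apply_moves", "kwargs": {"plan": "-0.1 -3.3 0.1 0 -0.1 0.1 1; -0.1 -3.3 0.1 0 -0.1 0.1 1; -0.1 -3.3 0.1 0 -0.1 0.1 1; -0.1 -3.3 0.1 0 -0.1 0.1 1; 0 0 -4 0 -1.3 0 1; -0.1 0 -4 0 -1.3 0 1; -0.2 0 -4 0 -1.3 0 1; -0.3 0 -4 0 -1.3 0 1; -0.4 0 -4 0 -1.3 0 1; -0.5 0 -4 0 -1.3 0 1; -0.5 0 -4 0 -1.3 0 1; -0.6 0 -3.9 0 -1.3 0 1; -0.7 0 -3.9 0 -1.3 0 1; 0 0 0 0 0 0 1; 0 0 0 0 0 0 1"}}

```text
clock: 10.1
eef_pos: [524.9, -404.5, 156.4]
tcp_rot: [-1.572, -0.003, -0.098]
contact_force: [0.4, 0.5, -0.1]
opening: 0.404
```

Run:
```python
from h import *
st();plan([((515,-415,150),Rt(-5)),((515,-415,85),Rt(-5))],1,vmax=42)
```

```text
t10.1 [ 524.9 -404.5  156.4] [-90.1  -0.2  -5.6] F [ 0.4  0.5 -0.1] op0.40 q [-0.659  0.482  1.614  0.     1.043 -2.132]
3
-0.88 0.64 -1.14 0.1 -0.59 0.15 1; 0 3.25 -0 0 0 0 1; 0 3.25 -0 0 0 0 1
```

Run:
```python
from h import *
plan([((633,37,140),Rt(-14))],0,start=((513,-420,160),Rt(-5)),vmax=46)
```

```text
11
0.72 0.18 4.23 0 0.82 -0 0; 0.66 0.18 4.24 0 0.82 -0 0; 0.6 0.18 4.25 0 0.82 -0 0; 0.54 0.18 4.26 0 0.82 -0 0; 0.48 0.18 4.27 0 0.82 -0 0; 0.42 0.18 4.27 0 0.82 -0 0; 0.36 0.18 4.28 0 0.82 -0 0; 0.3 0.18 4.28 0 0.82 -0 0; 0.24 0.18 4.29 0 0.82 -0 0; 0.18 0.18 4.29 0 0.82 -0 0; 0.11 0.18 4.29 0 0.82 -0 0
```

Emit:
{"fn": "apply_moves", "kwargs": {"plan": "-1 1 -2 0 0 0 1; 0 3 0 0 0 0 1; 0 3 0 0 0 0 1; 0 0 0 0 0 0 0; 0 0 0 0 0 0 0; 0 0 0 0 0 0 0; 0 -3.5 0 0 0 0 0; 0 -4 0 0 0 0 0; 0 0 0 0 0 0 0"}}

```text
clock: 11.0
eef_pos: [517.8, -418.5, 168.3]
tcp_rot: [-1.574, -0.007, -0.092]
contact_force: [-0.3, -0.2, 0.7]
opening: 1.003
```

Emit:
{"fn": "apply_moves", "kwargs": {"plan": "0.7 0.2 4.2 0 0.8 0 0; 0.7 0.2 4.2 0 0.8 0 0; 0.6 0.2 4.2 0 0.8 0 0; 0.5 0.2 4.3 0 0.8 0 0; 0.5 0.2 4.3 0 0.8 0 0; 0.4 0.2 4.3 0 0.8 0 0; 0.4 0.2 4.3 0 0.8 0 0; 0.3 0.2 4.3 0 0.8 0 0; 0.2 0.2 4.3 0 0.8 0 0; 0.2 0.2 4.3 0 0.8 0 0; 0.1 0.2 4.2 0 0.8 0 0; 0 0 0 0 0 0 0; 0 0 0 0 0 0 0"}}

```text
clock: 12.3
eef_pos: [653.6, 55.8, 163.3]
tcp_rot: [-1.574, -0.041, -0.251]
contact_force: [0.8, 0.2, 0.0]
opening: 0.997
```

```bash
cat >> h.py <<'E'
def blobs(name,fn,lo=(20,120,90),hi=(35,255,255),z=30,amin=800):
    s,im=snap(name,fn)
    m=cv2.inRange(cv2.cvtColor(im,cv2.COLOR_BGR2HSV),lo,hi); n,l,q,c=cv2.connectedComponentsWithStats(m)
    for i in range(1,n):
        if q[i,4]>amin:
            ys,xs=np.where(l==i); P=px2w(name,np.c_[xs,ys][::3],z,s)[:,:2]; w,v=np.linalg.eigh(np.cov(P.T))
            print(np.round(c[i]),q[i],np.round(P.mean(0),1),'ang%.1f'%np.degrees(np.arctan(v[1,1]/v[0,1])),np.round(np.sqrt(w)*3.46))
E
python3 - <<'E'
from h import *
st(); blobs("wrist","w4.png"); print(); blobs("top","top2.png",amin=80)
plan([((633,37,60),Rt(-14)),((633,37,13),Rt(-14))],0,vmax=35)
E
```

```text
t12.3 [653.6  55.8 163.3] [-90.2  -2.3 -14.4] F [0.8 0.2 0. ] op1.00 q [ 0.091  0.448  1.652 -0.019  1.004 -1.219]
[481. 142.] [ 440  102   83   81 5265] [628.8 170.5] ang57.0 [47. 49.]
[295. 196.] [ 269  152   51   89 3693] [633.4  37.1] ang-16.6 [32. 59.]

[280. 177.] [272 168  18  20 282] [631.2 170.2] ang24.1 [44. 47.]
[487. 219.] [478 210  19  19 266] [ 512.5 -392.5] ang-34.0 [43. 47.]
[132. 244.] [ 103  212   50   72 1785] [451.7 571.1] ang31.1 [ 75. 200.]
[517. 225.] [510 215  15  22 237] [ 494.9 -477.6] ang-23.8 [33. 58.]
[600. 359.] [ 550  295   90  128 9313] [ 119.9 -700.2] ang-4.7 [243. 320.]
6
-0.49 2.56 -0.55 0.04 -0.12 0.58 0; -0.47 2.57 -0.55 0.04 -0.12 0.58 0; -0.44 2.57 -0.55 0.04 -0.12 0.58 0; -0.42 2.58 -0.55 0.04 -0.12 0.58 0; 0 2.35 -0 0 0 0 0; 0 2.35 -0 0 0 0 0
```

Emit:
{"fn": "apply_moves", "kwargs": {"plan": "-0.5 2.6 -0.5 0 -0.1 0.6 0; -0.5 2.6 -0.5 0 -0.1 0.6 0; -0.4 2.6 -0.5 0 -0.1 0.6 0; -0.4 2.6 -0.5 0 -0.1 0.6 0; 0 2.2 0 0 0 0 0; 0 2.2 0 0 0 0 0; 0 0 0 0 0 0 0; 0 0 0 0 0 0 1; 0 0 0 0 0 0 1; 0 0 0 0 0 0 1; 0 0 0 0 0 0 1; 0 0 0 0 0 0 1; 0 0 0 0 0 0 1; 0 0 0 0 0 0 1"}}

```text
clock: 13.8
eef_pos: [636.9, 25.5, 20.5]
tcp_rot: [-1.571, -0.01, -0.258]
contact_force: [0.6, 0.2, -1.3]
opening: 0.409
```

Run:
```python
from h import *
st();plan([((633,33,150),Rt(-14)),((525,-405,155),Rt(-5))],1,vmax=44)
```

```text
t13.8 [636.9  25.5  20.5] [-90.   -0.6 -14.8] F [ 0.6  0.2 -1.3] op0.41 q [ 0.039  0.619  1.747 -0.004  0.766 -1.27 ]
14
-0.14 -4.32 0.21 0 -0.26 0.2 1; -0.16 -4.32 0.21 0 -0.26 0.2 1; -0.17 -4.32 0.21 0 -0.26 0.2 1; 0.01 -0.05 -4.1 -0 -0.82 0 1; -0.05 -0.05 -4.1 -0 -0.82 0 1; -0.11 -0.05 -4.1 -0 -0.82 0 1; -0.17 -0.05 -4.1 -0 -0.82 0 1; -0.22 -0.05 -4.09 -0 -0.82 0 1; -0.28 -0.05 -4.09 -0 -0.82 0 1; -0.34 -0.05 -4.09 -0 -0.82 0 1; -0.4 -0.05 -4.08 -0 -0.82 0 1; -0.46 -0.05 -4.08 -0 -0.82 0 1; -0.52 -0.05 -4.07 -0 -0.82 0 1; -0.57 -0.05 -4.06 -0 -0.82 0 1
```

Emit:
{"fn": "apply_moves", "kwargs": {"plan": "-0.1 -4.3 0.2 0 -0.3 0.2 1; -0.2 -4.3 0.2 0 -0.3 0.2 1; -0.2 -4.3 0.2 0 -0.3 0.2 1; 0 0 -4.1 0 -0.8 0 1; 0 0 -4.1 0 -0.8 0 1; -0.1 0 -4.1 0 -0.8 0 1; -0.2 0 -4.1 0 -0.8 0 1; -0.2 0 -4.1 0 -0.8 0 1; -0.3 0 -4.1 0 -0.8 0 1; -0.3 0 -4.1 0 -0.8 0 1; -0.4 0 -4.1 0 -0.8 0 1; -0.5 0 -4.1 0 -0.8 0 1; -0.5 0 -4.1 0 -0.8 0 1; -0.6 0 -4 0 -0.8 0 1; 0 0 0 0 0 0 1; 0 0 0 0 0 0 1"}}

```text
clock: 15.4
eef_pos: [523.2, -420.9, 154.8]
tcp_rot: [-1.572, -0.001, -0.076]
contact_force: [-0.4, 0.6, 0.4]
opening: 0.415
```

Run:
```python
from h import *
st();plan([((515,-410,100),Rt(-5))],1,vmax=42);plan([((630,170,140),Rt(3))],0,start=((517,-415,160),Rt(-5)),vmax=46)
```

```text
t15.4 [ 523.2 -420.9  154.8] [-90.1  -0.1  -4.4] F [-0.4  0.6  0.4] op0.41 q [-6.790e-01  4.970e-01  1.593e+00 -1.000e-03  1.050e+00 -2.174e+00]
2
-0.46 2.74 0.52 0.04 0.32 0.03 1; -0.46 2.74 0.51 0.04 0.32 0.03 1
13
0.47 0.15 4.56 0 -0.62 0 0; 0.52 0.15 4.55 0 -0.62 0 0; 0.57 0.15 4.55 0 -0.62 0 0; 0.62 0.15 4.54 0 -0.62 0 0; 0.67 0.15 4.53 0 -0.62 0 0; 0.72 0.15 4.53 0 -0.62 0 0; 0.77 0.15 4.52 0 -0.62 0 0; 0.81 0.15 4.51 0 -0.62 0 0; 0.86 0.15 4.5 0 -0.62 0 0; 0.91 0.15 4.49 0 -0.62 0 0; 0.96 0.15 4.48 0 -0.62 0 0; 1.01 0.15 4.47 0 -0.62 0 0; 1.06 0.15 4.46 0 -0.62 0 0
```

Emit:
{"fn": "apply_moves", "kwargs": {"plan": "-2 1.5 0 0 0 0 1; -2 2.5 0 0 0 0 1; 0 1 0 0 0 0 1; 0 0 0 0 0 0 0; 0 0 0 0 0 0 0; 0 0 0 0 0 0 0; 1.5 -3 0 0 0 0 0; 2 -4 0 0 0 0 0; 0.4 0 4.6 0 -0.6 0 0; 0.5 0 4.6 0 -0.6 0 0; 0.5 0.1 4.6 0 -0.6 0 0; 0.6 0.2 4.5 0 -0.6 0 0; 0.6 0.2 4.5 0 -0.6 0 0; 0.7 0.2 4.5 0 -0.6 0 0; 0.7 0.2 4.5 0 -0.6 0 0; 0.8 0.2 4.5 0 -0.6 0 0; 0.8 0.2 4.5 0 -0.6 0 0; 0.9 0.2 4.5 0 -0.6 0 0; 0.9 0.2 4.5 0 -0.6 0 0; 1 0.2 4.5 0 -0.6 0 0"}}

```text
clock: 17.4
eef_pos: [632.6, 144.0, 174.1]
tcp_rot: [-1.583, -0.036, 0.057]
contact_force: [0.9, -0.8, 0.9]
opening: 0.998
```

Run:
```python
from h import *
st(); blobs("top","top3.png",amin=80)
plan([((630,169,140),Rt(3))],0)
```

```text
t17.4 [632.6 144.  174.1] [-90.7  -2.1   3.3] F [ 0.9 -0.8  0.9] op1.00 q [ 0.231  0.428  1.657 -0.021  1.023 -1.386]
[487. 219.] [478 210  19  18 266] [ 512.8 -392.9] ang-44.5 [44. 46.]
[132. 244.] [ 103  212   50   72 1780] [451.7 570.8] ang30.3 [ 74. 199.]
[510. 231.] [491 215  34  28 432] [ 479.1 -456. ] ang-53.7 [ 39. 115.]
[600. 359.] [ 551  295   89  128 9408] [ 119.9 -699.5] ang-4.6 [244. 319.]
1
-0.41 3.39 1.86 0.46 0.4 2.18 0
```

Emit:
{"fn": "apply_moves", "kwargs": {"plan": "0 2 1 0.5 0.4 2 0; 0 1 0.5 0 0 0 0; 0 0 0 0 0 0 0; 0 0 0 0 0 0 0"}}

```text
clock: 17.85
eef_pos: [636.2, 171.7, 146.6]
tcp_rot: [-1.569, -0.009, 0.059]
contact_force: [0.4, -0.0, 0.6]
opening: 1.001
```

Run:
```python
from h import *
st(); blobs("wrist","w5.png")
plan([((630,170,60),Rt(3)),((630,170,12),Rt(3))],0,vmax=35)
```

```text
t17.9 [636.2 171.7 146.6] [-89.9  -0.5   3.4] F [ 0.4 -0.   0.6] op1.00 q [ 0.261  0.484  1.635 -0.     1.013 -1.368]
[325. 217.] [ 286  178   78   79 4875] [628.8 169.9] ang12.7 [46. 48.]
5
-0.23 2.89 -0.04 -0.03 0.12 0.17 0; -0.22 2.89 -0.04 -0.03 0.12 0.17 0; -0.22 2.89 -0.04 -0.03 0.12 0.17 0; 0 2.4 -0 0 0 0 0; 0 2.4 -0 0 0 0 0
```

View pics/w5.png

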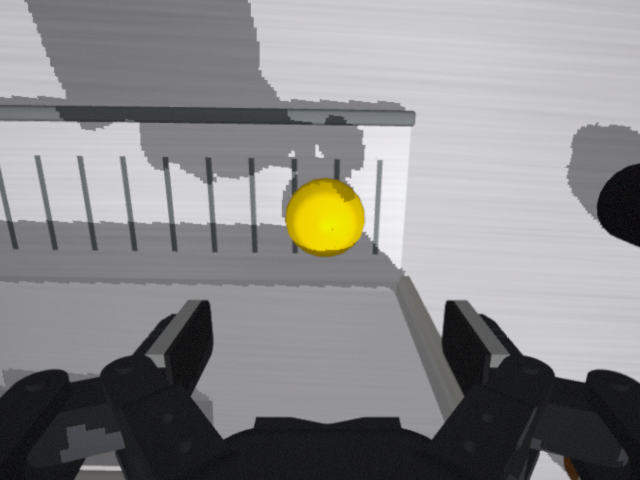

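The lemon is at (325,217), the bar's inner edge runs (20,121)–(412,125), and the tray/guard foot runs (0,281)–(396,287).

Run:
```python
from h import *
np.set_printoptions(precision=1,suppress=True)
a=px2w("wrist",[(20,122),(412,125)],26); b=px2w("wrist",[(5,281),(396,287)],12)
for q in(a,b): d=q[1]-q[0]; print(q, np.degrees(np.arctan2(-d[0],d[1])))
```

```text
[[577.1 -31.1  26. ]
 [564.8 223.   26. ]] 2.7822394496739284
[[697.6 -73.2  12. ]
 [685.2 228.1  12. ]] 2.3524304766823714
```

Emit:
{"fn": "apply_moves", "kwargs": {"plan": "-0.3 2.9 0 0 0.1 0.2 0; -0.3 2.9 0 0 0.1 0.2 0; -0.2 2.9 0 0 0.1 0.2 0; 0 2 0 0 0 0 0; 0 2 0 0 0 0 0; 0 0 0 0 0 0 0; 0 0.3 0 0 0 0 0; 0 0 0 0 0 0 1; 0 0 0 0 0 0 1; 0 0 0 0 0 0 1; 0 0 0 0 0 0 1; 0 0 0 0 0 0 1; 0 0 0 0 0 0 1"}}

```text
clock: 19.2
eef_pos: [636.9, 165.2, 26.5]
tcp_rot: [-1.567, -0.019, 0.045]
contact_force: [-0.0, 0.4, -0.7]
opening: 0.609
```

Run:
```python
from h import *
st();plan([((630,170,150),Rt(3)),((520,-390,155),Rt(0))],1,vmax=44)
```

```text
t19.2 [636.9 165.2  26.5] [-89.8  -1.1   2.6] F [-0.   0.4 -0.7] op0.61 q [ 0.252  0.63   1.704 -0.     0.789 -1.365]
16
-0.15 -4.12 0.19 -0.07 -0.13 0.35 1; -0.17 -4.12 0.18 -0.07 -0.13 0.35 1; -0.2 -4.12 0.18 -0.07 -0.13 0.35 1; -1.07 -0.04 -4.26 0 0.23 -0 1; -1.05 -0.04 -4.26 0 0.23 -0 1; -1.04 -0.04 -4.27 0 0.23 -0 1; -1.02 -0.04 -4.27 0 0.23 -0 1; -1 -0.04 -4.27 0 0.23 -0 1; -0.98 -0.04 -4.28 0 0.23 -0 1; -0.97 -0.04 -4.28 0 0.23 -0 1; -0.95 -0.04 -4.29 0 0.23 -0 1; -0.93 -0.04 -4.29 0 0.23 -0 1; -0.92 -0.04 -4.29 0 0.23 -0 1; -0.9 -0.04 -4.3 0 0.23 -0 1; -0.88 -0.04 -4.3 0 0.23 -0 1; -0.86 -0.04 -4.3 0 0.23 -0 1
```

Emit:
{"fn": "apply_moves", "kwargs": {"plan": "-0.1 -2 0.1 0 0 0.2 1; -0.1 -3 0.1 0 0 0.2 1; -0.1 -4 0.1 0 0 0.3 1; -0.1 -4 0.1 0 0 0.3 1; -1 0 -3.5 0 0.2 0 1; -1 0 -4.2 0 0.2 0 1; -1 0 -4.3 0 0.2 0 1; -1 0 -4.3 0 0.2 0 1; -1 0 -4.3 0 0.2 0 1; -1 0 -4.3 0 0.2 0 1; -1 0 -4.3 0 0.2 0 1; -0.9 0 -4.3 0 0.2 0 1; -0.9 0 -4.3 0 0.2 0 1; -0.9 0 -4.3 0 0.2 0 1; -0.9 0 -4.3 0 0.2 0 1; -0.9 0 -4.3 0 0.2 0 1; -0.9 0 -3.5 0 0.2 0 1; 0 0 0 0 0 0 1; 0 0 0 0 0 0 1"}}

```text
clock: 21.1
eef_pos: [516.8, -396.0, 159.6]
tcp_rot: [-1.568, -0.004, 0.003]
contact_force: [1.0, -0.2, -0.3]
opening: 0.608
```

Run:
```python
from h import *
st()
import ast
from scipy.optimize import least_squares
D=np.array([ast.literal_eval(l) for l in open('log.txt')]); q=D[:,:6]; rad=np.hypot(D[:,6],D[:,7]); z=D[:,8]
def f(p):
    h,L1,L2,L3,x0,e=p; a=q[:,1];b=a+q[:,2];c=b+q[:,4]
    return np.r_[x0+L1*np.sin(a)+L2*np.sin(b)+e*np.cos(b)+L3*np.sin(c)-rad, h+L1*np.cos(a)+L2*np.cos(b)-e*np.sin(b)+L3*np.cos(c)-z]
o=least_squares(f,[300,450,450,250,0,0],x_scale=100); print(o.x,np.abs(o.fun).max(),len(D),o.jac.shape,np.linalg.svd(o.jac)[1])
```

```text
t21.1 [ 516.8 -396.   159.6] [-89.9  -0.2   0.2] F [ 1.  -0.2 -0.3] op0.61 q [-0.658  0.463  1.638  0.005  1.04  -2.235]
[ 2.94954137e+02  5.68097366e+02  4.94347030e+02  3.43614314e+02
 -3.53429815e-02  5.85036167e+01] 0.04432756079145861 15 (30, 6) [7.61063713 5.64026674 0.3944866  0.32378422 0.06351127 0.03322802]
```

Run:
```python
from h import *
plan([((410,-190,220),Rt(-90))],0,start=((545,-425,180),Rt(0)),vmax=46)
```

```text
11
-1.23 -0.36 2.14 0 8.18 -0 0; -1.52 -0.36 1.94 0 8.18 -0 0; -1.78 -0.36 1.7 0 8.18 -0 0; -2 -0.36 1.43 0 8.18 -0 0; -2.19 -0.36 1.13 0 8.18 -0 0; -2.33 -0.36 0.81 0 8.18 -0 0; -2.42 -0.36 0.47 0 8.18 -0 0; -2.46 -0.36 0.12 0 8.18 -0 0; -2.45 -0.36 -0.23 0 8.18 -0 0; -2.4 -0.36 -0.58 0 8.18 -0 0; -2.29 -0.36 -0.91 0 8.18 -0 0
```

Emit:
{"fn": "apply_moves", "kwargs": {"plan": "1.5 1 -1.5 0 0 0 1; 1.5 3 -1.5 0 0 0 1; 0 2.5 0 0 0 0 1; 0 0 0 0 0 0 0; 0 0 0 0 0 0 0; 0 0 0 0 0 0 0; 0 -4 0 0 0 0 0; 0 -4.5 0 0 0 0 0; 0 -2 0 0 0 0 0; 0 0 0 0 0 0 0"}}

```text
clock: 22.1
eef_pos: [551.1, -418.8, 208.7]
tcp_rot: [-1.57, -0.008, 0.01]
contact_force: [0.0, -1.4, -0.3]
opening: 1.001
```

Emit:
{"fn": "apply_moves", "kwargs": {"plan": "-1.3 -0.1 2.1 0 8.2 0 0; -1.5 -0.1 1.9 0 8.2 0 0; -1.8 -0.1 1.7 0 8.2 0 0; -2 -0.1 1.4 0 8.2 0 0; -2.2 -0.1 1.1 0 8.2 0 0; -2.3 -0.1 0.8 0 8.2 0 0; -2.4 -0.1 0.5 0 8.2 0 0; -2.5 -0.1 0.1 0 8.2 0 0; -2.5 -0.1 -0.2 0 8.2 0 0; -2.4 -0.1 -0.6 0 8.2 0 0; -2.3 -0.1 -0.9 0 8.2 0 0; 0 0 0 0 0 0 0; 0 0 0 0 0 0 0"}}

```text
clock: 23.4
eef_pos: [409.4, -169.6, 217.3]
tcp_rot: [-1.559, -0.001, -1.627]
contact_force: [-1.0, -0.1, -0.1]
opening: 1.001
```

Run:
```python
from h import *
st(); blobs("top","top4.png",amin=80); print(); blobs("wrist","w6.png",(8,60,120),(24,200,255),14,3000)
```

```text
t23.4 [ 409.4 -169.6  217.3] [-89.3  -0.  -93.2] F [-1.  -0.1 -0.1] op1.00 q [-0.399  0.075  2.026  0.004  1.029 -0.345]
[503. 196.] [496 190  18  17 167] [ 575.6 -444.3] ang-59.8 [29. 56.]
[132. 244.] [ 103  212   50   72 1785] [451.7 571. ] ang30.8 [ 75. 200.]
[513. 229.] [499 215  26  28 362] [ 482.7 -464.3] ang-42.4 [37. 93.]
[601. 359.] [ 550  295   90  128 9160] [ 119.7 -702.5] ang-3.8 [240. 322.]

[324. 177.] [  285    76    77   205 11041] [ 409.8 -147.4] ang-86.8 [ 49. 176.]
```

View pics/w6.png

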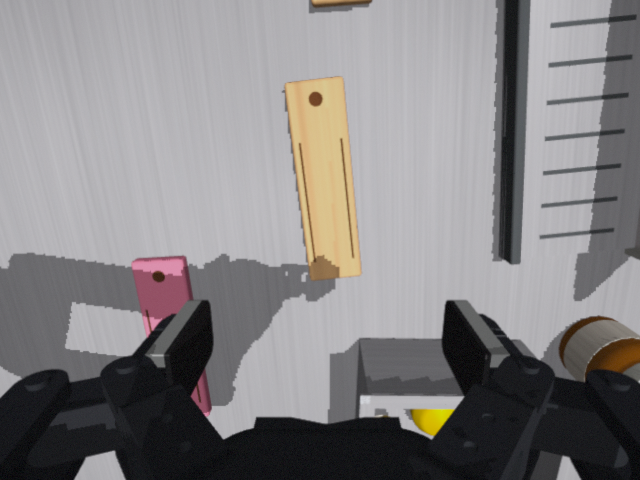

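Board 3 (light, right) lies at about (324,177), with its dot at the top end, and the pink look-alike at (160,330) is separate. The brown and middle boards are next in line. I'll grasp board 3 slightly off-centre with the tool tilted 29° along its length.

Run:
```python
from h import *
R=Rt(-87,-29); d=R.apply([0,1,0]); T=np.array([411.5,-174,6]); print(d)
plan([(T-90*d,R),(T,R)],0,vmax=30)
```

```text
[-0.02537298  0.48414521 -0.87461971]
9
0.94 2.65 0.11 -0.44 -1.19 5.8 0; 1.21 2.54 0.1 -0.44 -1.19 5.8 0; 1.46 2.41 0.1 -0.44 -1.19 5.8 0; 1.7 2.24 0.08 -0.44 -1.19 5.8 0; 1.92 2.06 0.06 -0.44 -1.19 5.8 0; -0 2.25 0 0 0 0 0; -0 2.25 0 0 0 0 0; -0 2.25 0 0 0 0 0; -0 2.25 0 0 0 0 0
```

Emit:
{"fn": "apply_moves", "kwargs": {"plan": "1 2.6 0.1 -0.4 -1.2 5.8 0; 1.2 2.5 0.1 -0.4 -1.2 5.8 0; 1.5 2.4 0.1 -0.4 -1.2 5.8 0; 1.7 2.2 0.1 -0.4 -1.2 5.8 0; 1.9 2 0 -0.4 -1.2 5.8 0; 0 0 0 0 0 0 0; 0 0 0 0 0 0 0"}}

```text
clock: 24.2
eef_pos: [419.9, -226.1, 80.2]
tcp_rot: [-1.548, 0.52, -1.496]
contact_force: [0.3, -0.0, 0.4]
opening: 1.001
```

Run:
```python
from h import *
st(); R=Rt(-87,-29);T=np.array([411.5,-174,6])
plan([(T,R)],0,vmax=24)
```

```text
t24.2 [ 419.9 -226.1   80.2] [-88.7  29.8 -85.7] F [ 0.3 -0.   0.4] op1.00 q [-0.754  0.538  1.864  0.396  1.155 -1.06 ]
4
-0.22 2.26 -0.16 -0.17 0.27 -0.21 0; -0.23 2.26 -0.16 -0.17 0.27 -0.21 0; -0.23 2.26 -0.15 -0.17 0.27 -0.21 0; -0.24 2.26 -0.15 -0.17 0.27 -0.21 0
```

Emit:
{"fn": "apply_moves", "kwargs": {"plan": "-0.3 2.3 -0.2 -0.2 0.3 -0.2 0; -0.3 2.3 -0.2 -0.2 0.3 -0.2 0; -0.3 2 -0.2 -0.2 0.3 -0.2 0; -0.2 1 -0.2 -0.1 0.2 -0.2 0; 0 0 0 0 0 0 0; 0 0 0 0 0 0 0"}}

```text
clock: 24.8
eef_pos: [413.8, -180.7, 25.4]
tcp_rot: [-1.558, 0.488, -1.509]
contact_force: [0.7, -0.5, -0.2]
opening: 1.003
```

Run:
```python
from h import *
st(); R=Rt(-87,-29);T=np.array([411.5,-174,6])
plan([(T,R)],0,vmax=24)
```

```text
t24.8 [ 413.8 -180.7   25.4] [-89.3  28.  -86.5] F [ 0.7 -0.5 -0.2] op1.00 q [-0.686  0.579  1.964  0.438  0.982 -1.061]
1
0.3 2.03 -0.21 -0.45 0.47 1.02 0
```

Final descent, then close.

Emit:
{"fn": "apply_moves", "kwargs": {"plan": "0.2 1.2 -0.2 -0.4 0.4 1 0; 0 0.8 0 0 0 0 0; 0 0 0 0 0 0 0; 0 0 0 0 0 0 1; 0 0 0 0 0 0 1; 0 0 0 0 0 0 1; 0 0 0 0 0 0 1; 0 0 0 0 0 0 1; 0 0 0 0 0 0 1; 0 0 0 0 0 0 1", "squeeze": 70}}

```text
clock: 25.8
eef_pos: [413.5, -175.6, 7.8]
tcp_rot: [-1.565, 0.503, -1.516]
contact_force: [-0.6, -0.0, -1.4]
opening: 0.549
```

Run:
```python
from h import *
st()
```

```text
t25.8 [ 413.5 -175.6    7.8] [-89.7  28.8 -86.8] F [-0.6 -0.  -1.4] op0.55 q [-0.684  0.616  1.966  0.455  0.962 -1.076]
```

```bash
cat >> h.py <<'E'
RK=Ro.from_euler('z',2.3,degrees=True); RO=np.array([577.,-1,0])
def board_at_pick(C,ang):  # C centre xy, ang deg of u (towards top end) -> save board pose in the tool frame
    s=r.sense(); Rw=Ro.from_euler('xyz',s["tcp_rot"]); Rb=Ro.from_euler('z',ang,degrees=True)  # cols u, side, up
    c=Rw.inv().apply(np.array([*C,7.])-s["eef_pos"]); np.savez('b.npz',c=c,R=(Rw.inv()*Rb).as_matrix()); print('c in tool',c)
def tool_for(x,y,z,th=35):  # rack coords of board centre, lean deg
    b=np.load('b.npz'); t=np.radians(th); Rb=Ro.from_matrix(np.array([[np.sin(t),0,-np.cos(t)],[0,1,0],[np.cos(t),0,np.sin(t)]])@np.diag([1,-1,1])@np.diag([1,-1,1]))
    M=Rb.as_matrix(); M[:,1]=np.cross(M[:,2],M[:,0]); Rb=RK*Ro.from_matrix(M)
    Rg=Rb*Ro.from_matrix(b['R']).inv(); return RO+RK.apply([x,y,z])-Rg.apply(b['c']),Rg
def board_now():
    b=np.load('b.npz'); s=r.sense(); Rw=Ro.from_euler('xyz',s["tcp_rot"]); c=RK.inv().apply(s["eef_pos"]+Rw.apply(b['c'])-RO); u=RK.inv().apply((Rw*Ro.from_matrix(b['R'])).apply([1,0,0]))
    print('board centre rack',np.round(c,1),'u',np.round(u,3),'foot mid',np.round(c-90*u,1),'lean%.1f'%np.degrees(np.arctan2(u[0],u[2])))
E
python3 - <<'E'
from h import *
np.set_printoptions(precision=1,suppress=True)
board_at_pick((410,-149),-86.8); board_now()
P,R=tool_for(53,-120,165); print(P,R.as_euler('xyz',degrees=True), R.apply([0,1,0]))
R0=Ro.from_euler('xyz',r.sense()["tcp_rot"]); p0=r.sense()["eef_pos"]
plan([(p0+[0,0,150],R0)],1,vmax=40)
plan([(P-[60,0,-40],R),(P,R)],1,start=(p0+[0,0,150],R0),vmax=40)
E
```

```text
c in tool [-23.   13.5  -2.1]
board centre rack [-172.8 -141.2    7. ] u [ 0. -1.  0.] foot mid [-174.2  -51.2    7. ] lean90.0
[ 649.4 -116.2  187.3] [-89.6 -26.2   2.3] [ 0.4  0.  -0.9]
4
-1.81 -3.29 0.02 0 0 0 1; -1.81 -3.29 0.02 0 0 0 1; -1.81 -3.29 0.02 0 0 0 1; -1.81 -3.29 0.02 0 0 0 1
14
-0.64 -0.3 1.49 -0.18 -7.68 -3.55 1; -0.42 -0.34 1.56 -0.18 -7.68 -3.55 1; -0.18 -0.36 1.6 -0.18 -7.68 -3.55 1; 0.06 -0.37 1.61 -0.18 -7.68 -3.55 1; 0.29 -0.36 1.58 -0.18 -7.68 -3.55 1; 0.52 -0.34 1.53 -0.18 -7.68 -3.55 1; 0.74 -0.31 1.44 -0.18 -7.68 -3.55 1; 0.95 -0.26 1.33 -0.18 -7.68 -3.55 1; 1.13 -0.2 1.19 -0.18 -7.68 -3.55 1; 1.29 -0.13 1.02 -0.18 -7.68 -3.55 1; 1.42 -0.05 0.84 -0.18 -7.68 -3.55 1; 1.52 0.04 0.64 -0.18 -7.68 -3.55 1; 1.81 3.12 -0.14 0 0 0 1; 1.81 3.12 -0.14 0 0 0 1
```

Emit:
{"fn": "apply_moves", "kwargs": {"plan": "-1.8 -3.3 0 0 0 0 1; -1.8 -3.3 0 0 0 0 1; -1.8 -3.3 0 0 0 0 1; -1.8 -3.3 0 0 0 0 1; -0.6 -0.3 1.5 -0.2 -7.7 -3.6 1; -0.4 -0.3 1.6 -0.2 -7.7 -3.6 1; -0.2 -0.4 1.6 -0.2 -7.7 -3.6 1; 0.1 -0.4 1.6 -0.2 -7.7 -3.6 1; 0.3 -0.4 1.6 -0.2 -7.7 -3.6 1; 0.5 -0.3 1.5 -0.2 -7.7 -3.6 1; 0.7 -0.3 1.4 -0.2 -7.7 -3.6 1; 0.9 -0.3 1.3 -0.2 -7.7 -3.6 1; 1.1 -0.2 1.2 -0.2 -7.7 -3.6 1; 1.3 -0.1 1 -0.2 -7.7 -3.6 1; 1.4 0 0.8 -0.2 -7.7 -3.6 1; 1.5 0 0.6 -0.2 -7.7 -3.6 1; 0 0 0 0 0 0 1; 0 0 0 0 0 0 1"}}

```text
clock: 27.6
eef_pos: [588.9, -110.9, 233.9]
tcp_rot: [-1.582, -0.461, 0.066]
contact_force: [-0.5, 0.0, -1.6]
opening: 0.554
```

Run:
```python
from h import *
st(); board_now()
P,R=tool_for(53,-120,165); plan([(P,R)],1,vmax=40); P2,R=tool_for(53,-120,100); plan([(P2,R)],1,start=(P,R),vmax=40); print(R.inv().apply([0,0,-1]),R.inv().apply([1,0,0]))
snap("wrist","w7.png");snap("side","s7.png")
a=cv2.imread('pics/w7.png');b=cv2.imread('pics/s7.png')[100:460,200:560]
cv2.imwrite('pics/m7.png',np.hstack([cv2.resize(a,(430,322)),cv2.resize(b,(322,322))]))
```

```text
t27.6 [ 588.9 -110.9  233.9] [-90.7 -26.4   3.8] F [-0.5  0.  -1.6] op0.55 q [-0.265  0.12   2.023  0.251  0.57  -2.081]
board centre rack [  -7.1 -112.9  211.6] u [0.57  0.024 0.822] foot mid [ -58.4 -115.   137.6] lean34.7
2
1.65 3.43 -0.43 0.18 0.68 0.12 1; 1.66 3.42 -0.42 0.18 0.68 0.12 1
2
-1.43 2.92 -0.02 0 0 0 1; -1.43 2.92 -0.02 0 0 0 1
[-0.44103181  0.89747209 -0.0058982 ] [ 0.8967958   0.44042173 -0.04226103]
```

View pics/m7.png

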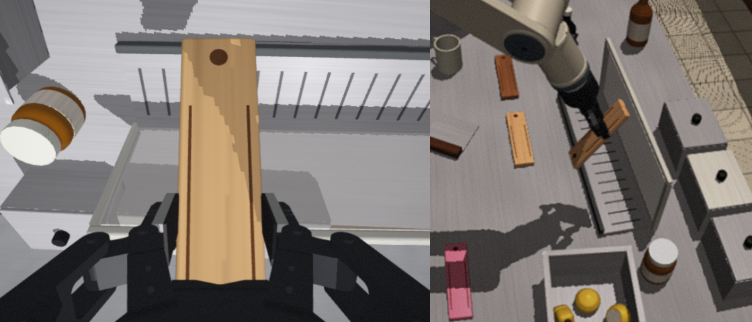

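The board is held firmly, leaning as planned. Its dotted foot end shows at about (271,60)–(381,61) in full wrist pixels, and the tub holds all four scraps.

Run:
```python
from h import *
b=np.load('b.npz'); s=r.sense(); Rw=Ro.from_euler('xyz',s["tcp_rot"])
for L in (-90,-96,-84):
  X=[s["eef_pos"]+Rw.apply(b['c']+b['R']@np.array([L,y,7])) for y in(-25,25)]; print(L,np.round(w2px("wrist",X,s),1))
```

```text
-90 [[266.   44.2]
 [376.5  44.1]]
-96 [[266.4  32.9]
 [376.   32.8]]
-84 [[265.5  55.8]
 [376.9  55.7]]
```

Emit:
{"fn": "apply_moves", "kwargs": {"plan": "1.6 3.2 -0.4 0.2 0.7 0 1; 1.7 3.2 -0.4 0.2 0.7 0 1; 0 0 0 0 0 0 1; -0.8 1.6 0 0 0 0 1; -0.8 1.6 0 0 0 0 1; 0 0 0 0 0 0 1; 0 0 0 0 0 0 1"}}

```text
clock: 28.4
eef_pos: [647.8, -118.5, 153.6]
tcp_rot: [-1.555, -0.455, 0.02]
contact_force: [-0.2, -0.0, -0.7]
opening: 0.553
```

Run:
```python
from h import *
st(); board_now(); P2,R=tool_for(54,-120,100); plan([(P2,R)],1,vmax=40)
```

```text
t28.4 [ 647.8 -118.5  153.6] [-89.1 -26.1   1.1] F [-0.2 -0.  -0.7] op0.55 q [-0.253  0.325  1.969  0.326  0.431 -2.116]
board centre rack [  51.3 -121.8  131.3] u [ 0.575 -0.016  0.818] foot mid [  -0.4 -120.4   57.6] lean35.1
1
-1.14 2.92 0.18 -0.04 -1 -0.07 1
```

Run:
```python
from h import *
b=np.load('b.npz'); np.savez('b.npz',c=b['c']+6*b['R'][:,0],R=b['R']); board_now()
P2,R=tool_for(58,-120,97); plan([(P2,R)],1,vmax=20)
```

```text
board centre rack [  54.7 -121.9  136.2] u [ 0.575 -0.016  0.818] foot mid [   3.  -120.5   62.5] lean35.1
2
-0.72 1.83 0.09 -0.02 -0.5 -0.03 1; -0.72 1.83 0.09 -0.02 -0.5 -0.03 1
```

Emit:
{"fn": "apply_moves", "kwargs": {"plan": "-0.7 1.7 0.1 0 -0.5 0 1; -0.6 1.4 0.1 0 -0.5 0 1; 0 0 0 0 0 0 1; 0 0 0 0 0 0 1; 0 0 0 0 0 0 1"}}

```text
clock: 28.9
eef_pos: [651.4, -117.1, 125.8]
tcp_rot: [-1.563, -0.461, 0.037]
contact_force: [-2.4, 0.1, -1.6]
opening: 0.553
```

Run:
```python
from h import *
st(); board_now(); P2,R=tool_for(58,-120,90); plan([(P2,R)],1,vmax=20)
```

```text
t28.9 [ 651.4 -117.1  125.8] [-89.6 -26.4   2.1] F [-2.4  0.1 -1.6] op0.55 q [-0.249  0.371  1.984  0.377  0.367 -2.182]
board centre rack [  58.4 -120.9  108.3] u [ 0.57  -0.002  0.821] foot mid [   7.1 -120.8   34.4] lean34.8
1
-0.85 1.63 0.08 0.02 -0.13 0.23 1
```

Emit:
{"fn": "apply_moves", "kwargs": {"plan": "-0.5 0.3 0 0 0 0 1; -0.4 0.7 0 0 0 0.1 1; 0 0 0 0 0 0 1; -0.1 0.2 0 0 0 0 1; 0 0 0 0 0 0 1; 0 0 0 0 0 0 1"}}

```text
clock: 29.5
eef_pos: [649.1, -117.8, 112.3]
tcp_rot: [-1.565, -0.463, 0.036]
contact_force: [-0.5, 0.4, -0.5]
opening: 0.553
```

Run:
```python
from h import *
st(); board_now()
```

```text
t29.5 [ 649.1 -117.8  112.3] [-89.6 -26.5   2.1] F [-0.5  0.4 -0.5] op0.55 q [-0.251  0.39   1.998  0.415  0.335 -2.223]
board centre rack [  56.2 -121.5   94.8] u [ 0.568 -0.001  0.823] foot mid [   5.1 -121.4   20.8] lean34.6
```

Emit:
{"fn": "apply_moves", "kwargs": {"plan": "-0.1 0.3 0 0 0 0 1; 0 0 0 0 0 0 1; -0.1 0.3 0 0 0 0 1; 0 0 0 0 0 0 1; 0 0 0 0 0 0 1"}}

```text
clock: 30.0
eef_pos: [651.0, -117.9, 107.5]
tcp_rot: [-1.565, -0.466, 0.036]
contact_force: [-1.7, 0.7, 2.4]
opening: 0.55
```

Run:
```python
from h import *
st(); board_now()
```

```text
t30.0 [ 651.  -117.9  107.5] [-89.7 -26.7   2.1] F [-1.7  0.7  2.4] op0.55 q [-0.25   0.4    1.998  0.432  0.323 -2.24 ]
board centre rack [  58.1 -121.7   90. ] u [ 0.566 -0.002  0.825] foot mid [   7.2 -121.5   15.8] lean34.5
```

Emit:
{"fn": "apply_moves", "kwargs": {"plan": "-0.3 -0.1 0 0 0 0 1; 0 0 0 0 0 0 1; -0.3 -0.1 0 0 0 0 1; 0 0 0 0 0 0 1; 0 0 0 0 0 0 1"}}

```text
clock: 30.5
eef_pos: [647.8, -118.7, 109.2]
tcp_rot: [-1.567, -0.474, 0.035]
contact_force: [0.9, 0.9, 0.4]
opening: 0.552
```

Run:
```python
from h import *
st(); board_now()
```

```text
t30.5 [ 647.8 -118.7  109.2] [-89.8 -27.1   2. ] F [0.9 0.9 0.4] op0.55 q [-0.253  0.393  2.009  0.449  0.313 -2.259]
board centre rack [  55.1 -122.4   91.6] u [ 0.56  -0.001  0.829] foot mid [   4.7 -122.3   17. ] lean34.0
```

Emit:
{"fn": "apply_moves", "kwargs": {"plan": "-0.3 0 0 0 0 0 1; 0 0 0 0 0 0 1; -0.2 0.1 0 0 0 0 1; 0 0 0 0 0 0 1; 0 0 0 0 0 0 1"}}

```text
clock: 31.0
eef_pos: [647.9, -119.4, 109.2]
tcp_rot: [-1.569, -0.482, 0.035]
contact_force: [1.7, 1.5, 3.2]
opening: 0.552
```

Run:
```python
from h import *
st(); board_now()
s,im=snap("wrist","w8.png"); cv2.imwrite('pics/w8c.png',cv2.resize(im[20:320,170:480],None,fx=1.9,fy=1.9))
```

```text
t31.0 [ 647.9 -119.4  109.2] [-89.9 -27.6   2. ] F [1.7 1.5 3.2] op0.55 q [-0.255  0.392  2.015  0.47   0.301 -2.28 ]
board centre rack [  55.2 -123.2   91.5] u [ 0.553 -0.001  0.833] foot mid [   5.5 -123.1   16.5] lean33.5
```

View pics/w8c.png

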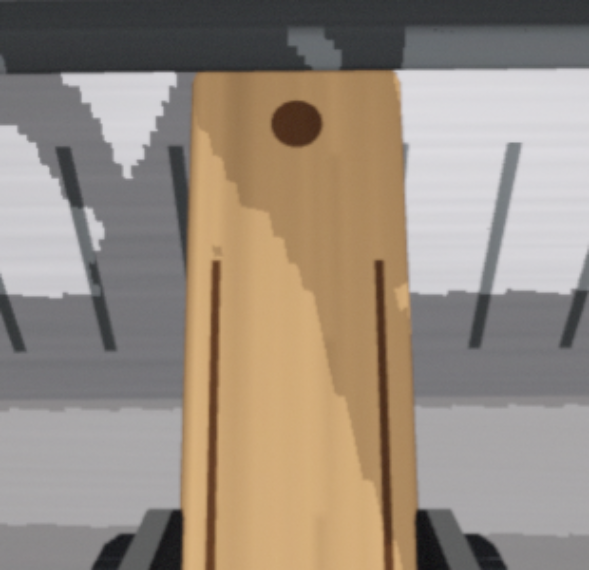

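The foot edge sits flush and square against the bar at crop row 70. I'll release and retreat along the tool axis.

Emit:
{"fn": "apply_moves", "kwargs": {"plan": "0 0 0 0 0 0 0.3; 0 0 0 0 0 0 0.2; 0 0 0 0 0 0 0.1; 0 0 0 0 0 0 0.1; 0 -1 0 0 0 0 0.1; 0 -2 0 0 0 0 0.1; 0 -3 0 0 0 0 0.1; 0 -4 0 0 0 0 0.1; 0 -4 0 0 0 0 0.1; 0 -4 0 0 0 0 0; 0 0 0 0 0 0 0; 0 0 0 0 0 0 0"}}

```text
clock: 32.25
eef_pos: [555.7, -123.5, 274.0]
tcp_rot: [-1.571, -0.472, 0.035]
contact_force: [0.3, -0.9, -1.2]
opening: 0.997
```

Run:
```python
from h import *
st(); blobs("top","top5.png",(3,60,60),(24,220,255),14,200)
plan([((440,70,220),Rt(-90))],0,vmax=44)
s,im=snap("wrist","w9.png"); im2=cv2.imread('pics/top5.png'); cv2.imwrite('pics/m9.png',np.hstack([cv2.resize(im,(400,300)),cv2.resize(im2[110:290,180:420],(400,300))]))
```

```text
t32.2 [ 555.7 -123.5  274. ] [-90.  -27.1   2. ] F [ 0.3 -0.9 -1.2] op1.00 q [-0.316  0.019  2.039  0.26   0.653 -2.094]
[178.  93.] [166  80  26  26 345] [890.8 464. ] ang-59.8 [54. 69.]
[ 23. 151.] [  0 134  50  40 544] [728.6 924.2] ang61.1 [ 36. 197.]
[391. 159.] [380 138  23  44 834] [ 686.2 -135.8] ang-7.7 [ 55. 122.]
[503. 197.] [495 189  20  20 214] [ 576.5 -448.8] ang-52.0 [40. 63.]
[489. 218.] [480 209  17  20 204] [ 516.3 -404.8] ang5.7 [39. 56.]
[131. 245.] [  99  210   55   75 1464] [453.1 577.6] ang32.1 [ 85. 225.]
[510. 231.] [490 213  35  31 446] [ 481.4 -462.3] ang-52.6 [ 48. 118.]
[314. 251.] [ 280  241   68   21 1266] [431.1  80.8] ang-89.1 [ 51. 179.]
[224. 255.] [ 191  245   67   20 1236] [423.3 321.6] ang-89.3 [ 50. 180.]
[600. 359.] [ 547  294   93  131 9623] [ 117.9 -709.1] ang-5.6 [247. 331.]
[316. 329.] [302 309  29  42 444] [223.3  77.2] ang-29.9 [ 27. 114.]
12
-1.02 -0.01 1.65 -1.81 7.51 1.75 0; -1.22 -0.03 1.5 -1.81 7.51 1.75 0; -1.41 -0.03 1.32 -1.81 7.51 1.75 0; -1.57 -0.03 1.13 -1.81 7.51 1.75 0; -1.71 -0.01 0.91 -1.81 7.51 1.75 0; -1.81 0.02 0.68 -1.81 7.51 1.75 0; -1.88 0.06 0.44 -1.81 7.51 1.75 0; -1.92 0.11 0.19 -1.81 7.51 1.75 0; -1.93 0.16 -0.05 -1.81 7.51 1.75 0; -1.9 0.23 -0.3 -1.81 7.51 1.75 0; -1.83 0.3 -0.54 -1.81 7.51 1.75 0; -1.74 0.37 -0.76 -1.81 7.51 1.75 0
```

View pics/m9.png

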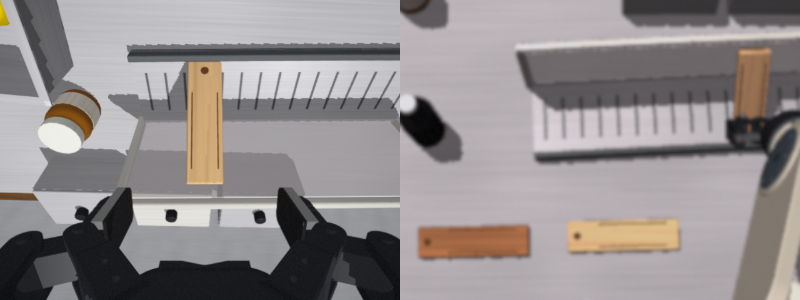

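Board 3 leans correctly against the guard. Board 2 is at (431,81) and board 1 at (423,322), both unmoved. Next is board 2.

Run:
```python
from h import *
R=Rt(-89,-29); d=R.apply([0,1,0]); T=np.array([431,56,6.])
plan([(T-100*d+[0,0,60],R)],0,vmax=30)
```

```text
13
-1.24 0.4 1.04 0.12 7.23 3.33 0; -1.33 0.48 0.88 0.12 7.23 3.33 0; -1.4 0.56 0.7 0.12 7.23 3.33 0; -1.44 0.64 0.52 0.12 7.23 3.33 0; -1.46 0.73 0.34 0.12 7.23 3.33 0; -1.44 0.82 0.15 0.12 7.23 3.33 0; -1.4 0.9 -0.03 0.12 7.23 3.33 0; -1.33 0.98 -0.21 0.12 7.23 3.33 0; -1.24 1.05 -0.37 0.12 7.23 3.33 0; -1.12 1.12 -0.52 0.12 7.23 3.33 0; -0.98 1.18 -0.66 0.12 7.23 3.33 0; -0.82 1.23 -0.77 0.12 7.23 3.33 0; -0.64 1.27 -0.87 0.12 7.23 3.33 0
```

Emit:
{"fn": "apply_moves", "kwargs": {"plan": "-1.2 0.4 1 0.1 7.2 3.3 0; -1.3 0.5 0.9 0.1 7.2 3.3 0; -1.4 0.6 0.7 0.1 7.2 3.3 0; -1.4 0.6 0.5 0.1 7.2 3.3 0; -1.5 0.7 0.3 0.1 7.2 3.3 0; -1.4 0.8 0.2 0.1 7.2 3.3 0; -1.4 0.9 0 0.1 7.2 3.3 0; -1.3 1 -0.2 0.1 7.2 3.3 0; -1.2 1 -0.4 0.1 7.2 3.3 0; -1.1 1.1 -0.5 0.1 7.2 3.3 0; -1 1.2 -0.7 0.1 7.2 3.3 0; -0.8 1.2 -0.8 0.1 7.2 3.3 0; -0.6 1.3 -0.9 0.1 7.2 3.3 0; 0 0 0 0 0 0 0; 0 0 0 0 0 0 0"}}

```text
clock: 33.85
eef_pos: [422.3, 18.0, 133.6]
tcp_rot: [-1.647, 0.527, -1.638]
contact_force: [-0.1, -0.3, -0.2]
opening: 0.996
```

Run:
```python
from h import *
R=Rt(-89,-29); d=R.apply([0,1,0]); T=np.array([431,56,6.])
st(); blobs("wrist","w10.png",(8,60,120),(24,200,255),14,3000)
plan([(T-40*d,R),(T-15*d,R)],0,vmax=26)
```

```text
t33.9 [422.3  18.  133.6] [-94.3  30.2 -93.9] F [-0.1 -0.3 -0.2] op1.00 q [-0.345  0.313  2.092  0.561  1.05  -0.659]
[348. 243.] [  311   120    81   238 15511] [431.   73.6] ang-89.0 [ 49. 177.]
5
0.75 2.22 0.37 0.49 -1.04 -0.33 0; 0.75 2.23 0.33 0.49 -1.04 -0.33 0; 0.74 2.24 0.3 0.49 -1.04 -0.33 0; 0.73 2.24 0.27 0.49 -1.04 -0.33 0; 0 2.5 0 0 0 0 0
```

Emit:
{"fn": "apply_moves", "kwargs": {"plan": "0.7 2.2 0.4 0.5 -1 -0.3 0; 0.7 2.2 0.3 0.5 -1 -0.3 0; 0.7 2.2 0.3 0.5 -1 -0.3 0; 0.7 2.2 0.3 0.5 -1 -0.3 0; 0 1.5 0 0 0 0 0; 0 0 0 0 0 0 0; 0 0 0 0 0 0 0"}}

```text
clock: 34.6
eef_pos: [440.7, 42.8, 29.3]
tcp_rot: [-1.546, 0.495, -1.523]
contact_force: [-0.6, 0.5, 0.9]
opening: 0.997
```

Run:
```python
from h import *
R=Rt(-89,-29); T=np.array([431,55,6.])
st(); plan([(T,R)],0,vmax=26)
```

```text
t34.6 [440.7  42.8  29.3] [-88.6  28.4 -87.3] F [-0.6  0.5  0.9] op1.00 q [-0.27   0.498  2.146  0.714  0.776 -0.9  ]
2
-0 1.31 -0.49 -0.3 0.76 0.3 0; 0.01 1.32 -0.48 -0.3 0.76 0.3 0
```

Emit:
{"fn": "apply_moves", "kwargs": {"plan": "0 0.7 -0.7 -0.3 0.8 0.3 0; 0 0.8 -0.2 -0.3 0.8 0.3 0; 0 0.5 0 0 0 0 0; 0 0.4 0 0 0 0 0; 0 0 0 0 0 0 0; 0 0 0 0 0 0 1; 0 0 0 0 0 0 1; 0 0 0 0 0 0 1; 0 0 0 0 0 0 1; 0 0 0 0 0 0 1; 0 0 0 0 0 0 1; 0 0 0 0 0 0 1"}}

```text
clock: 35.8
eef_pos: [433.5, 53.2, 9.5]
tcp_rot: [-1.566, 0.505, -1.552]
contact_force: [-0.1, -0.3, -1.7]
opening: 0.551
```

Run:
```python
from h import *
st(); board_at_pick((431,80),-89.1); board_now()
p0=r.sense()["eef_pos"]; R0=Ro.from_euler('xyz',r.sense()["tcp_rot"])
P,R=tool_for(53,0,165); print(P,R.as_euler('xyz',degrees=True))
plan([(p0+[0,0,150],R0)],1,vmax=40)
plan([(P-[60,0,-40],R)],1,start=(p0+[0,0,150],R0),vmax=40)
```

```text
t35.8 [433.5  53.2   9.5] [-89.7  28.9 -88.9] F [-0.1 -0.3 -1.7] op0.55 q [-0.257  0.539  2.162  0.764  0.741 -0.925]
c in tool [-22.25295942  15.13089094  -2.07972816]
board centre rack [-142.6   86.8    7. ] u [-0.024 -1.     0.   ] foot mid [-140.4  176.8    7. ] lean-90.0
[643.19692824   3.74171392 188.37389243] [-89.87281409 -26.0650793    2.45103997]
4
-1.81 -3.28 0.02 0 0 0 1; -1.81 -3.28 0.02 0 0 0 1; -1.81 -3.28 0.02 0 0 0 1; -1.81 -3.28 0.02 0 0 0 1
13
0.1 -0.65 1.15 -0.19 -7.26 -3.24 1; 0.28 -0.65 1.12 -0.19 -7.26 -3.24 1; 0.45 -0.63 1.07 -0.19 -7.26 -3.24 1; 0.62 -0.6 1 -0.19 -7.26 -3.24 1; 0.77 -0.57 0.91 -0.19 -7.26 -3.24 1; 0.91 -0.52 0.8 -0.19 -7.26 -3.24 1; 1.04 -0.47 0.68 -0.19 -7.26 -3.24 1; 1.14 -0.41 0.54 -0.19 -7.26 -3.24 1; 1.22 -0.34 0.39 -0.19 -7.26 -3.24 1; 1.27 -0.27 0.23 -0.19 -7.26 -3.24 1; 1.31 -0.2 0.06 -0.19 -7.26 -3.24 1; 1.31 -0.13 -0.1 -0.19 -7.26 -3.24 1; 1.3 -0.05 -0.27 -0.19 -7.26 -3.24 1
```

Emit:
{"fn": "apply_moves", "kwargs": {"plan": "-1.8 -3.3 0 0 0 0 1; -1.8 -3.3 0 0 0 0 1; -1.8 -3.3 0 0 0 0 1; -1.8 -3.3 0 0 0 0 1; 0.1 -0.6 1.2 -0.2 -7.3 -3.2 1; 0.3 -0.6 1.1 -0.2 -7.3 -3.2 1; 0.5 -0.6 1.1 -0.2 -7.3 -3.2 1; 0.6 -0.6 1 -0.2 -7.3 -3.2 1; 0.8 -0.6 0.9 -0.2 -7.3 -3.2 1; 0.9 -0.5 0.8 -0.2 -7.3 -3.2 1; 1 -0.5 0.7 -0.2 -7.3 -3.2 1; 1.1 -0.4 0.5 -0.2 -7.3 -3.2 1; 1.2 -0.3 0.4 -0.2 -7.3 -3.2 1; 1.3 -0.3 0.2 -0.2 -7.3 -3.2 1; 1.3 -0.2 0.1 -0.2 -7.3 -3.2 1; 1.3 -0.1 -0.1 -0.2 -7.3 -3.2 1; 1.3 -0.1 -0.3 -0.2 -7.3 -3.2 1; 0 0 0 0 0 0 1; 0 0 0 0 0 0 1"}}

```text
clock: 37.7
eef_pos: [582.8, 7.7, 233.0]
tcp_rot: [-1.598, -0.46, 0.123]
contact_force: [-0.4, 0.3, -1.2]
opening: 0.548
```

```bash
cat >> h.py <<'E'
def foot_px(fn):  # find the dark dot on the board and fit the offset along the board's length
    s,im=snap("wrist",fn); hsv=cv2.cvtColor(im,cv2.COLOR_BGR2HSV); b=np.load('b.npz'); Rw=Ro.from_euler('xyz',s["tcp_rot"])
    X=lambda L,y:s["eef_pos"]+Rw.apply(b['c']+b['R']@np.array([L,y,7]))
    for L in(-80,-90): print(L,np.round(w2px("wrist",[X(L,-25),X(L,25)],s),1).tolist())
    g=cv2.cvtColor(im,cv2.COLOR_BGR2GRAY); return s,im
E
python3 - <<'E'
from h import *
st(); board_now(); s,im=foot_px("w11.png")
for u in (300,325,350): print(u,[tuple(map(int,im[v,u])) for v in range(30,100,4)])
P,R=tool_for(53,0,165); P2,_=tool_for(54,0,130); plan([(P,R),(P2,R)],1,vmax=40)
E
```

```text
t37.7 [582.8   7.7 233. ] [-91.6 -26.4   7. ] F [-0.4  0.3 -1.2] op0.55 q [-0.007  0.087  2.064  0.06   0.531 -1.739]
board centre rack [ -6.9   4.8 209.6] u [0.566 0.06  0.822] foot mid [-57.8  -0.5 135.7] lean34.6
-80 [[266.6, 66.0], [377.4, 66.2]]
-90 [[267.4, 46.8], [376.7, 47.0]]
300 [(202, 198, 200), (202, 199, 200), (196, 192, 194), (201, 198, 198), (200, 197, 197), (83, 119, 151), (86, 123, 157), (89, 126, 160), (87, 124, 157), (87, 127, 158), (89, 127, 160), (90, 128, 161), (86, 127, 161), (88, 127, 160), (88, 126, 160), (87, 126, 160), (90, 128, 162), (90, 128, 161)]
325 [(201, 198, 199), (204, 199, 200), (201, 197, 197), (198, 194, 195), (201, 197, 199), (89, 129, 163), (92, 133, 168), (91, 133, 167), (90, 132, 166), (32, 50, 79), (32, 52, 78), (33, 48, 77), (31, 49, 76), (28, 47, 76), (39, 61, 90), (95, 136, 171), (93, 135, 170), (93, 135, 171)]
350 [(203, 198, 200), (201, 198, 198), (204, 199, 201), (199, 196, 196), (199, 195, 196), (93, 134, 170), (92, 135, 170), (93, 135, 171), (96, 137, 172), (93, 136, 172), (96, 136, 172), (97, 137, 172), (94, 138, 173), (97, 139, 173), (98, 139, 174), (97, 139, 174), (96, 139, 174), (97, 137, 173)]
3
1.67 3.33 -0.47 -0.16 2.06 0.18 1; 1.7 3.33 -0.4 -0.16 2.06 0.18 1; -1.45 3.19 -0.01 0 0 0 1
```

Emit:
{"fn": "apply_moves", "kwargs": {"plan": "1.6 3.2 -0.4 -0.2 2 0.2 1; 1.7 3.2 -0.4 -0.2 2 0.2 1; -0.9 2 0 0 0 0 1; 0 0 0 0 0 0 1; 0 0 0 0 0 0 1"}}

```text
clock: 38.25
eef_pos: [643.4, 4.6, 166.6]
tcp_rot: [-1.562, -0.449, 0.027]
contact_force: [-0.0, 0.7, -0.4]
opening: 0.55
```

Run:
```python
from h import *
st(); board_now(); P2,R=tool_for(55,0,106); plan([(P2,R)],1,vmax=20)
```

```text
t38.2 [643.4   4.6 166.6] [-89.5 -25.7   1.5] F [-0.   0.7 -0.4] op0.55 q [-0.007  0.279  1.997  0.057  0.418 -1.654]
board centre rack [ 53.1   1.2 143.3] u [ 0.578 -0.012  0.816] foot mid [ 1.1  2.3 69.9] lean35.3
2
-0.73 1.72 -0.06 0.03 -0.41 -0.16 1; -0.74 1.71 -0.05 0.03 -0.41 -0.16 1
```

Emit:
{"fn": "apply_moves", "kwargs": {"plan": "-0.7 1.6 -0.1 0 -0.4 -0.2 1; -0.7 1.6 0 0 -0.4 -0.2 1; 0 0 0 0 0 0 1; 0 0 0 0 0 0 1; 0 0 0 0 0 0 1"}}

```text
clock: 38.75
eef_pos: [646.0, 4.2, 137.4]
tcp_rot: [-1.567, -0.461, 0.038]
contact_force: [0.1, 1.0, -0.2]
opening: 0.545
```

Run:
```python
from h import *
st(); board_now(); P2,R=tool_for(55,0,92,34.5); plan([(P2,R)],1,vmax=20)
```

```text
t38.8 [646.    4.2 137.4] [-89.8 -26.4   2.2] F [ 0.1  1.  -0.2] op0.55 q [-0.009  0.326  2.021  0.074  0.336 -1.683]
board centre rack [ 56.    0.4 114. ] u [ 0.569 -0.003  0.823] foot mid [ 4.8  0.7 39.9] lean34.7
2
-0.53 0.96 -0.02 0.02 -0.12 -0.08 1; -0.53 0.96 -0.02 0.02 -0.12 -0.08 1
```

Emit:
{"fn": "apply_moves", "kwargs": {"plan": "-0.5 0.9 0 0 -0.1 -0.1 1; -0.4 0.8 0 0 -0.1 -0.1 1; 0 0 0 0 0 0 1; -0.2 0.2 0 0 0 0 1; 0 0 0 0 0 0 1; -0.2 0.2 0 0 0 0 1; 0 0 0 0 0 0 1; 0 0 0 0 0 0 1"}}

```text
clock: 39.55
eef_pos: [646.8, 4.1, 115.1]
tcp_rot: [-1.569, -0.473, 0.041]
contact_force: [-0.2, 0.6, -0.7]
opening: 0.549
```

Run:
```python
from h import *
st(); board_now()
```

```text
t39.5 [646.8   4.1 115.1] [-89.9 -27.1   2.4] F [-0.2  0.6 -0.7] op0.55 q [-0.009  0.363  2.041  0.093  0.268 -1.706]
board centre rack [57.   0.2 91.5] u [ 0.559 -0.     0.829] foot mid [ 6.7  0.2 16.9] lean34.0
```

Emit:
{"fn": "apply_moves", "kwargs": {"plan": "-0.3 0.3 0 0 0 -0.2 1; 0 0 0 0 0 0 1; -0.3 0.2 0 0 0 -0.2 1; 0 0 0 0 0 0 1; 0 0 0 0 0 0 1"}}

```text
clock: 40.05
eef_pos: [648.2, 4.0, 114.3]
tcp_rot: [-1.569, -0.494, 0.041]
contact_force: [-0.7, 0.3, 1.1]
opening: 0.547
```

Run:
```python
from h import *
st(); board_now()
```

```text
t40.0 [648.2   4.  114.3] [-89.9 -28.3   2.3] F [-0.7  0.3  1.1] op0.55 q [-0.01   0.364  2.053  0.11   0.232 -1.722]
board centre rack [59.   0.  90.4] u [ 0.541 -0.001  0.841] foot mid [10.3  0.1 14.7] lean32.8
```

Run:
```python
from h import *
P,R=tool_for(53,0,91,34.5); plan([(P,R)],1,vmax=4)
```

```text
2
-0.23 -0.13 -0 0.05 -0.05 0.87 1; -0.23 -0.13 -0 0.05 -0.05 0.87 1
```

Emit:
{"fn": "apply_moves", "kwargs": {"plan": "-0.3 -0.1 0 0 0 0.9 1; -0.3 -0.1 0 0 0 0.9 1; 0 0 0 0 0 0 1; -0.3 0 0 0 0 0.2 1; 0 0 0 0 0 0 1; 0 0 0 0 0 0 1"}}

```text
clock: 40.65
eef_pos: [644.5, 3.6, 115.6]
tcp_rot: [-1.57, -0.469, 0.041]
contact_force: [1.5, 0.4, 2.4]
opening: 0.546
```

Run:
```python
from h import *
st(); board_now(); s,im=snap("wrist","w12.png"); print([tuple(map(int,im[v,300])) for v in range(30,80,3)])
```

```text
t40.6 [644.5   3.6 115.6] [-90.  -26.9   2.3] F [1.5 0.4 2.4] op0.55 q [-0.009  0.359  2.042  0.086  0.272 -1.698]
board centre rack [54.7 -0.2 92. ] u [ 0.562 -0.001  0.827] foot mid [ 4.1 -0.1 17.6] lean34.2
[(61, 58, 55), (56, 54, 52), (59, 57, 56), (57, 56, 53), (59, 56, 55), (57, 55, 54), (40, 43, 44), (83, 117, 152), (85, 122, 154), (83, 120, 153), (82, 119, 152), (84, 121, 153), (83, 121, 154), (84, 122, 155), (86, 123, 156), (84, 122, 155), (84, 123, 156)]
```

The foot is flush: the dark bar pixels run straight into the wood at row 49, with contact forces in both x and z. Releasing.

Emit:
{"fn": "apply_moves", "kwargs": {"plan": "0 0 0 0 0 0 0.3; 0 0 0 0 0 0 0.2; 0 0 0 0 0 0 0.1; 0 0 0 0 0 0 0.1; 0 -1 0 0 0 0 0.1; 0 -2 0 0 0 0 0.1; 0 -3 0 0 0 0 0.1; 0 -4 0 0 0 0 0.1; 0 -4 0 0 0 0 0.1; 0 -4 0 0 0 0 0; 0 0 0 0 0 0 0; 0 0 0 0 0 0 0"}}

```text
clock: 41.9
eef_pos: [554.5, -0.4, 281.7]
tcp_rot: [-1.571, -0.459, 0.041]
contact_force: [0.6, 0.3, -1.5]
opening: 1.003
```

Run:
```python
from h import *
st(); blobs("top","top6.png",(3,60,60),(24,220,255),14,700); blobs("wrist","w13.png",(3,60,60),(24,220,255),90,3000)
R=Rt(-89.3,-29); d=R.apply([0,1,0]); T=np.array([423,296,6.])
plan([(T-100*d+[0,0,60],R)],0,vmax=30)
```

```text
t41.9 [ 5.545e+02 -4.000e-01  2.817e+02] [-90.  -26.3   2.3] F [ 0.6  0.3 -1.5] op1.00 q [-0.02  -0.023  2.057  0.045  0.651 -1.661]
[391. 163.] [380 138  23  57 981] [ 674.  -135.5] ang-4.4 [ 53. 151.]
[343. 160.] [333 140  22  41 768] [684.7  -2.9] ang-5.6 [ 55. 111.]
[131. 244.] [  99  210   55   75 1478] [453.1 577.7] ang31.9 [ 85. 224.]
[224. 255.] [ 191  245   67   20 1235] [423.3 321.8] ang-89.4 [ 50. 180.]
[599. 359.] [ 547  294   93  131 9763] [ 119.7 -707.6] ang-3.6 [250. 330.]
[189. 193.] [  151    95    73   193 11251] [ 652.1 -124.3] ang-15.4 [ 52. 232.]
[326. 192.] [  297    94    60   194 10880] [646.5   2.7] ang2.2 [ 53. 223.]
13
-1.27 0.47 1.95 0.18 7.27 3.27 0; -1.47 0.55 1.77 0.18 7.27 3.27 0; -1.65 0.65 1.57 0.18 7.27 3.27 0; -1.8 0.75 1.35 0.18 7.27 3.27 0; -1.91 0.86 1.11 0.18 7.27 3.27 0; -1.98 0.97 0.86 0.18 7.27 3.27 0; -2.01 1.09 0.6 0.18 7.27 3.27 0; -2.01 1.21 0.34 0.18 7.27 3.27 0; -1.96 1.32 0.09 0.18 7.27 3.27 0; -1.88 1.43 -0.16 0.18 7.27 3.27 0; -1.76 1.53 -0.4 0.18 7.27 3.27 0; -1.6 1.63 -0.62 0.18 7.27 3.27 0; -1.42 1.71 -0.81 0.18 7.27 3.27 0
```

Both boards stand. Board 1 is unmoved at (423,322), so it is next.

Emit:
{"fn": "apply_moves", "kwargs": {"plan": "-1.3 0.5 2 0.2 7.3 3.3 0; -1.5 0.6 1.8 0.2 7.3 3.3 0; -1.7 0.7 1.6 0.2 7.3 3.3 0; -1.8 0.8 1.4 0.2 7.3 3.3 0; -1.9 0.9 1.1 0.2 7.3 3.3 0; -2 1 0.9 0.2 7.3 3.3 0; -2 1.1 0.6 0.2 7.3 3.3 0; -2 1.2 0.3 0.2 7.3 3.3 0; -2 1.3 0.1 0.2 7.3 3.3 0; -1.9 1.4 -0.2 0.2 7.3 3.3 0; -1.8 1.5 -0.4 0.2 7.3 3.3 0; -1.6 1.6 -0.6 0.2 7.3 3.3 0; -1.4 1.7 -0.8 0.2 7.3 3.3 0; 0 0 0 0 0 0 0; 0 0 0 0 0 0 0"}}

```text
clock: 43.5
eef_pos: [415.3, 261.5, 131.6]
tcp_rot: [-1.654, 0.524, -1.664]
contact_force: [-0.1, -0.3, -0.2]
opening: 1.004
```

Run:
```python
from h import *
R=Rt(-89.3,-29); d=R.apply([0,1,0]); T=np.array([423,296,6.])
st(); plan([(T-30*d,R)],0,vmax=26)
```

```text
t43.5 [415.3 261.5 131.6] [-94.8  30.  -95.3] F [-0.1 -0.3 -0.2] op1.00 q [ 0.201  0.282  2.148  0.772  0.801 -0.303]
4
0.8 2.39 0.35 0.44 -1.3 -0.31 0; 0.79 2.4 0.31 0.44 -1.3 -0.31 0; 0.79 2.4 0.28 0.44 -1.3 -0.31 0; 0.78 2.41 0.24 0.44 -1.3 -0.31 0
```

Emit:
{"fn": "apply_moves", "kwargs": {"plan": "0.8 2.4 0.3 0.4 -1.3 -0.3 0; 0.8 2.4 0.2 0.4 -1.3 -0.3 0; 0.8 2.4 0.1 0.4 -1.3 -0.3 0; 0.6 2.2 0 0.4 -1.3 -0.3 0; 0 0 0 0 0 0 0; 0 0 0 0 0 0 0"}}

```text
clock: 44.1
eef_pos: [424.6, 280.5, 33.7]
tcp_rot: [-1.554, 0.5, -1.53]
contact_force: [1.0, -0.2, 0.7]
opening: 1.001
```

Run:
```python
from h import *
R=Rt(-89.3,-29); T=np.array([423,296,7.])
st(); plan([(T,R)],0,vmax=26)
```

```text
t44.1 [424.6 280.5  33.7] [-89.   28.6 -87.7] F [ 1.  -0.2  0.7] op1.00 q [ 0.263  0.478  2.176  0.992  0.587 -0.644]
2
-0.04 1.54 -0.07 -0.09 0.72 0.18 0; -0.04 1.54 -0.07 -0.09 0.72 0.18 0
```

Emit:
{"fn": "apply_moves", "kwargs": {"plan": "0 1.2 -0.1 -0.1 0.7 0.2 0; 0 1 0 -0.1 0.7 0.2 0; 0 0.4 0 0 0 0 0; 0 0.3 0 0 0 0 0; 0 0 0 0 0 0 0; 0 0 0 0 0 0 1; 0 0 0 0 0 0 1; 0 0 0 0 0 0 1; 0 0 0 0 0 0 1; 0 0 0 0 0 0 1; 0 0 0 0 0 0 1; 0 0 0 0 0 0 1"}}

```text
clock: 45.3
eef_pos: [428.4, 296.6, 18.9]
tcp_rot: [-1.559, 0.518, -1.548]
contact_force: [0.0, 0.1, -0.6]
opening: -0.002
```

Run:
```python
from h import *
st(); s=r.sense(); board_at_pick((s["eef_pos"][0],321.),-89.4); board_now()
p0=s["eef_pos"]; R0=Ro.from_euler('xyz',s["tcp_rot"])
P,R=tool_for(53,120,165); print(P,R.as_euler('xyz',degrees=True))
plan([(p0+[0,0,150],R0)],1,vmax=40)
plan([(P-[60,0,-40],R)],1,start=(p0+[0,0,150],R0),vmax=40)
```

```text
t45.3 [428.4 296.6  18.9] [-89.4  29.7 -88.7] F [ 0.   0.1 -0.6] op-0.00 q [ 0.285  0.521  2.167  1.078  0.57  -0.698]
c in tool [-15.32493017  22.45008579   0.30360722]
board centre rack [-135.6  327.7    7. ] u [-0.03 -1.   -0.  ] foot mid [-132.9  417.7    7. ] lean-90.0
[629.40453488 120.94545471 191.84718315] [-89.99284077 -25.31692413   2.98060428]
4
-1.86 -3.26 0.04 0 0 0 1; -1.86 -3.26 0.04 0 0 0 1; -1.86 -3.26 0.04 0 0 0 1; -1.86 -3.26 0.04 0 0 0 1
13
0.96 -1.09 1.07 -0.31 -7.29 -3.22 1; 1.14 -1.04 0.93 -0.31 -7.29 -3.22 1; 1.31 -0.97 0.77 -0.31 -7.29 -3.22 1; 1.44 -0.9 0.58 -0.31 -7.29 -3.22 1; 1.56 -0.82 0.39 -0.31 -7.29 -3.22 1; 1.64 -0.73 0.18 -0.31 -7.29 -3.22 1; 1.68 -0.63 -0.03 -0.31 -7.29 -3.22 1; 1.7 -0.54 -0.25 -0.31 -7.29 -3.22 1; 1.68 -0.44 -0.47 -0.31 -7.29 -3.22 1; 1.63 -0.35 -0.68 -0.31 -7.29 -3.22 1; 1.54 -0.25 -0.89 -0.31 -7.29 -3.22 1; 1.43 -0.16 -1.08 -0.31 -7.29 -3.22 1; 1.29 -0.08 -1.25 -0.31 -7.29 -3.22 1
```

The fingers shut above the board because z stayed at 19, so that grasp missed. I'll raise, open and check where the board is.

Emit:
{"fn": "apply_moves", "kwargs": {"plan": "0 -2 0 0 0 0 0; 0 0 0 0 0 0 0; 0 0 0 0 0 0 0; 0 0 0 0 0 0 0; 0 0 0 0 0 0 0; 0 0 0 0 0 0 0"}}

```text
clock: 45.9
eef_pos: [427.7, 286.5, 34.7]
tcp_rot: [-1.562, 0.517, -1.549]
contact_force: [-0.2, -0.4, 1.1]
opening: 0.995
```

Run:
```python
from h import *
R=Rt(-89.3,-29); T=np.array([424,296,7.])
st(); blobs("top","top7.png",(3,60,60),(24,220,255),14,300); print(); blobs("wrist","w14.png",(3,60,60),(24,220,255),14,3000); plan([(T,R)],0,vmax=26)
```

```text
t45.9 [427.7 286.5  34.7] [-89.5  29.6 -88.7] F [-0.2 -0.4  1.1] op0.99 q [ 0.264  0.484  2.171  1.018  0.595 -0.649]
[178.  93.] [166  80  26  26 348] [891.  463.7] ang-56.6 [53. 70.]
[ 23. 151.] [  0 134  50  40 544] [728.2 923.2] ang61.2 [ 36. 197.]
[390. 166.] [ 380  138   23   58 1096] [ 666.8 -133.1] ang-7.1 [ 54. 162.]
[343. 168.] [ 333  140   22   58 1104] [660.6  -3.3] ang-2.1 [ 54. 159.]
[131. 245.] [  99  210   55   75 1461] [452.8 577.1] ang32.4 [ 85. 225.]
[510. 231.] [490 213  35  31 441] [ 481.6 -462.1] ang-52.8 [ 48. 118.]
[217. 254.] [191 245  54  20 967] [424.8 340.5] ang-87.5 [ 49. 142.]
[601. 360.] [ 547  294   93  131 9234] [ 116.2 -713.1] ang-7.8 [241. 335.]

[323. 249.] [  268    67   114   358 36618] [425. 317.] ang-88.5 [ 49. 170.]
2
0.27 1.44 -0.19 -0.13 0.24 -0.3 0; 0.26 1.45 -0.18 -0.13 0.24 -0.3 0
```

Emit:
{"fn": "apply_moves", "kwargs": {"plan": "0.2 1.4 -0.2 0 0.2 -0.2 0; 0.2 1.4 -0.2 0 0 0 0; 0 0.4 0 0 0 0 0; 0 0 0 0 0 0 0; 0 0 0 0 0 0 0"}}

```text
clock: 46.5
eef_pos: [424.0, 299.2, 4.2]
tcp_rot: [-1.563, 0.513, -1.553]
contact_force: [-0.5, -0.5, 1.0]
opening: 1.0
```

Run:
```python
from h import *
R=Rt(-89.3,-29); T=np.array([424,296,6.])
st(); plan([(T,R)],0,vmax=26)
```

```text
t46.5 [424.  299.2   4.2] [-89.6  29.4 -89. ] F [-0.5 -0.5  1. ] op1.00 q [ 0.296  0.55   2.173  1.126  0.547 -0.742]
1
0.19 -0.32 -0 -0.27 0.29 -0.4 0
```

Emit:
{"fn": "apply_moves", "kwargs": {"plan": "0.2 -0.4 0 0 0 0 0; 0 0 0 0 0 0 0; 0 0 0 0 0 0 1; 0 0 0 0 0 0 1; 0 0 0 0 0 0 1; 0 0 0 0 0 0 1; 0 0 0 0 0 0 1; 0 0 0 0 0 0 1; 0 0 0 0 0 0 1"}}

```text
clock: 47.4
eef_pos: [425.4, 294.7, 9.2]
tcp_rot: [-1.56, 0.514, -1.552]
contact_force: [0.4, -1.2, 1.4]
opening: 0.548
```

Run:
```python
from h import *
st(); s=r.sense(); board_at_pick((s["eef_pos"][0],321.5),-89.3); board_now()
p0=s["eef_pos"]; R0=Ro.from_euler('xyz',s["tcp_rot"])
P,R=tool_for(53,120,165); print(P,R.as_euler('xyz',degrees=True))
plan([(p0+[0,0,160],R0)],1,vmax=40)
plan([(P-[60,0,-40],R)],1,start=(p0+[0,0,160],R0),vmax=40)
```

```text
t47.4 [425.4 294.7   9.2] [-89.4  29.5 -88.9] F [ 0.4 -1.2  1.4] op0.55 q [ 0.285  0.539  2.176  1.111  0.554 -0.735]
c in tool [-22.25777163  15.07244012   0.34100018]
board centre rack [-138.6  328.3    7. ] u [-0.028 -1.     0.   ] foot mid [-136.   418.3    7. ] lean-90.0
[638.73312515 121.24858665 188.19316455] [-89.71511937 -25.53575205   2.67349855]
4
-1.97 -3.48 0.04 0 0 0 1; -1.97 -3.48 0.04 0 0 0 1; -1.97 -3.48 0.04 0 0 0 1; -1.97 -3.48 0.04 0 0 0 1
13
0.96 -1.05 1.17 -0.27 -7.29 -3.21 1; 1.15 -1 1.03 -0.27 -7.29 -3.21 1; 1.33 -0.93 0.86 -0.27 -7.29 -3.21 1; 1.48 -0.86 0.68 -0.27 -7.29 -3.21 1; 1.6 -0.77 0.48 -0.27 -7.29 -3.21 1; 1.69 -0.68 0.27 -0.27 -7.29 -3.21 1; 1.74 -0.59 0.05 -0.27 -7.29 -3.21 1; 1.76 -0.49 -0.18 -0.27 -7.29 -3.21 1; 1.75 -0.39 -0.4 -0.27 -7.29 -3.21 1; 1.7 -0.29 -0.63 -0.27 -7.29 -3.21 1; 1.62 -0.19 -0.84 -0.27 -7.29 -3.21 1; 1.51 -0.1 -1.04 -0.27 -7.29 -3.21 1; 1.37 -0.01 -1.22 -0.27 -7.29 -3.21 1
```

Emit:
{"fn": "apply_moves", "kwargs": {"plan": "-2 -3.5 0 0 0 0 1; -2 -3.5 0 0 0 0 1; -2 -3.5 0 0 0 0 1; -2 -3.5 0 0 0 0 1; 1 -1 1.2 -0.3 -7.3 -3.2 1; 1.2 -1 1 -0.3 -7.3 -3.2 1; 1.3 -0.9 0.9 -0.3 -7.3 -3.2 1; 1.5 -0.9 0.7 -0.3 -7.3 -3.2 1; 1.6 -0.8 0.5 -0.3 -7.3 -3.2 1; 1.7 -0.7 0.3 -0.3 -7.3 -3.2 1; 1.7 -0.6 0.1 -0.3 -7.3 -3.2 1; 1.8 -0.5 -0.2 -0.3 -7.3 -3.2 1; 1.8 -0.4 -0.4 -0.3 -7.3 -3.2 1; 1.7 -0.3 -0.6 -0.3 -7.3 -3.2 1; 1.6 -0.2 -0.8 -0.3 -7.3 -3.2 1; 1.5 -0.1 -1 -0.3 -7.3 -3.2 1; 1.4 0 -1.2 -0.3 -7.3 -3.2 1; 0 0 0 0 0 0 1; 0 0 0 0 0 0 1"}}

```text
clock: 49.3
eef_pos: [582.9, 120.4, 236.1]
tcp_rot: [-1.614, -0.447, 0.128]
contact_force: [1.0, 0.1, -1.1]
opening: 0.549
```

Run:
```python
from h import *
st(); board_now(); s,im=foot_px("w15.png")
print([tuple(map(int,im[v,300])) for v in range(30,90,3)])
P,R=tool_for(53,120,165); P2,_=tool_for(54,120,140); plan([(P,R),(P2,R)],1,vmax=40)
```

```text
t49.3 [582.9 120.4 236.1] [-92.5 -25.6   7.4] F [ 1.   0.1 -1.1] op0.55 q [ 0.258  0.111  2.024 -0.183  0.575 -1.299]
board centre rack [ -2.7 119.5 212.9] u [0.568 0.071 0.82 ] foot mid [-53.9 113.2 139.1] lean34.7
-80 [[272.4, 66.6], [382.7, 67.3]]
-90 [[273.1, 47.7], [382.0, 48.4]]
[(208, 204, 205), (208, 205, 205), (207, 203, 204), (206, 201, 203), (206, 203, 204), (126, 124, 125), (47, 81, 123), (47, 84, 127), (47, 84, 126), (47, 83, 126), (51, 86, 129), (51, 85, 127), (47, 84, 125), (44, 82, 125), (49, 84, 126), (47, 83, 126), (50, 84, 125), (47, 81, 124), (49, 82, 126), (47, 82, 125)]
3
1.47 3.37 -0.17 0.38 2.12 0.08 1; 1.48 3.37 -0.14 0.38 2.12 0.08 1; -0.99 2.3 -0.01 0 0 0 1
```

Foot edge at row 47, so the geometry agrees. Lowering in steps.

Emit:
{"fn": "apply_moves", "kwargs": {"plan": "1.4 3.2 -0.1 0.4 2.1 0.1 1; 1.5 3.2 -0.1 0.4 2.1 0.1 1; -1 2.3 0 0 0 0 1; 0 0 0 0 0 0 1; 0 0 0 0 0 0 1"}}

```text
clock: 49.85
eef_pos: [639.2, 125.3, 164.4]
tcp_rot: [-1.556, -0.441, 0.032]
contact_force: [0.5, 0.3, -1.1]
opening: 0.546
```

Run:
```python
from h import *
st(); board_now(); P2,R=tool_for(55,120,106); plan([(P2,R)],1,vmax=20)
```

```text
t49.9 [639.2 125.3 164.4] [-89.2 -25.3   1.8] F [ 0.5  0.3 -1.1] op0.55 q [ 0.227  0.296  1.974 -0.163  0.44  -1.246]
board centre rack [ 53.6 124.3 141.3] u [ 0.577 -0.013  0.817] foot mid [  1.6 125.5  67.8] lean35.2
2
-0.69 1.62 -0.22 -0.09 -0.39 -0.12 1; -0.7 1.62 -0.22 -0.09 -0.39 -0.12 1
```

Emit:
{"fn": "apply_moves", "kwargs": {"plan": "-0.7 1.6 -0.2 -0.1 -0.4 -0.1 1; -0.7 1.6 -0.2 -0.1 -0.4 -0.1 1; 0 0 0 0 0 0 1; -0.4 0.6 0 0 0 0 1; 0 0 0 0 0 0 1; 0 0 0 0 0 0 1"}}

```text
clock: 50.45
eef_pos: [641.5, 123.8, 129.4]
tcp_rot: [-1.563, -0.452, 0.044]
contact_force: [0.7, 0.6, -1.0]
opening: 0.547
```

Run:
```python
from h import *
st(); board_now(); P2,R=tool_for(55,120,91,35); plan([(P2,R)],1,vmax=10)
```

```text
t50.5 [641.5 123.8 129.4] [-89.6 -25.9   2.5] F [ 0.7  0.6 -1. ] op0.55 q [ 0.226  0.351  2.001 -0.211  0.349 -1.208]
board centre rack [ 56.1 122.6 106.1] u [ 0.568 -0.003  0.823] foot mid [  4.9 122.8  32.1] lean34.6
2
-0.37 0.66 -0.13 -0.04 -0.07 0.19 1; -0.37 0.67 -0.13 -0.04 -0.07 0.19 1
```

Emit:
{"fn": "apply_moves", "kwargs": {"plan": "-0.4 0.6 -0.1 0 0 0.2 1; -0.4 0.6 -0.1 0 0 0.2 1; 0 0 0 0 0 0 1; -0.3 0.2 0 0 0 0.2 1; 0 0 0 0 0 0 1; -0.2 0.2 0 0 0 0.2 1; 0 0 0 0 0 0 1; 0 0 0 0 0 0 1"}}

```text
clock: 51.25
eef_pos: [643.4, 123.0, 120.8]
tcp_rot: [-1.559, -0.459, 0.043]
contact_force: [-1.3, 0.3, 0.6]
opening: 0.549
```

Run:
```python
from h import *
st(); board_now(); P2,R=tool_for(54,121,89,34.7); plan([(P2,R)],1,vmax=10); s,im=snap("wrist","w16.png"); print([tuple(map(int,im[v,300])) for v in range(20,80,3)])
```

```text
t51.2 [643.4 123.  120.8] [-89.3 -26.3   2.4] F [-1.3  0.3  0.6] op0.55 q [ 0.222  0.366  2.008 -0.217  0.321 -1.204]
board centre rack [ 58.  121.7  97.5] u [ 0.563 -0.005  0.826] foot mid [  7.4 122.2  23.1] lean34.3
1
-0.72 0.6 -0.06 -0.27 -0.2 0.44 1
[(63, 60, 58), (58, 57, 55), (62, 60, 57), (55, 55, 52), (61, 57, 54), (53, 51, 47), (108, 105, 106), (65, 81, 106), (46, 81, 122), (44, 77, 120), (45, 78, 120), (46, 79, 120), (45, 78, 120), (45, 80, 120), (43, 78, 119), (43, 80, 119), (46, 79, 121), (45, 82, 122), (45, 79, 120), (47, 78, 121)]
```

Emit:
{"fn": "apply_moves", "kwargs": {"plan": "-0.5 0.2 0 -0.2 0 0.2 1; -0.5 0.5 0 -0.1 0 0.2 1; -0.3 0.4 0 0 0 0 1; 0 0 0 0 0 0 1; 0 0 0 0 0 0 1"}}

```text
clock: 51.8
eef_pos: [644.1, 123.8, 115.5]
tcp_rot: [-1.562, -0.473, 0.043]
contact_force: [-0.6, 0.3, 1.6]
opening: 0.55
```

Run:
```python
from h import *
st(); board_now(); P2,R=tool_for(54,121,89,34.7); plan([(P2,R)],1,vmax=10); s,im=snap("wrist","w17.png"); print([tuple(map(int,im[v,300])) for v in range(20,80,3)])
```

```text
t51.8 [644.1 123.8 115.5] [-89.5 -27.1   2.5] F [-0.6  0.3  1.6] op0.55 q [ 0.227  0.375  2.018 -0.264  0.291 -1.154]
board centre rack [ 59.1 122.4  92. ] u [ 0.551 -0.004  0.834] foot mid [  9.5 122.7  16.9] lean33.5
1
-0.56 0.08 -0.13 -0.11 -0.16 1.24 1
[(61, 59, 56), (61, 59, 56), (57, 56, 54), (58, 57, 54), (57, 55, 51), (50, 48, 46), (115, 112, 113), (83, 91, 107), (45, 79, 119), (44, 79, 121), (45, 79, 119), (49, 82, 122), (47, 82, 121), (43, 79, 119), (46, 80, 119), (44, 80, 119), (43, 77, 120), (45, 80, 121), (42, 77, 118), (46, 79, 121)]
```

Emit:
{"fn": "apply_moves", "kwargs": {"plan": "-0.3 -0.1 0 0 0 0.7 1; -0.3 -0.1 0 0 0 0.7 1; 0 0 0 0 0 0 1; -0.4 0 0 0 0 0.2 1; 0 0 0 0 0 0 1; 0 0 0 0 0 0 1"}}

```text
clock: 52.45
eef_pos: [641.0, 124.5, 116.2]
tcp_rot: [-1.56, -0.457, 0.044]
contact_force: [2.3, -1.2, 1.5]
opening: 0.55
```

Run:
```python
from h import *
st(); board_now(); P2,R=tool_for(54,121,89,34.7); plan([(P2,R)],1,vmax=10); s,im=snap("wrist","w18.png"); 
for u in(285,360):print([tuple(map(int,im[v,u])) for v in range(26,70,3)])
```

```text
t52.5 [641.  124.5 116.2] [-89.4 -26.2   2.5] F [ 2.3 -1.2  1.5] op0.55 q [ 0.226  0.372  2.013 -0.227  0.312 -1.191]
board centre rack [ 55.7 123.3  92.9] u [ 0.564 -0.004  0.825] foot mid [  4.9 123.7  18.6] lean34.4
1
-0.31 0.29 -0.22 -0.27 -0.14 0.34 1
[(64, 61, 58), (62, 61, 57), (59, 59, 55), (61, 59, 56), (60, 56, 56), (58, 57, 53), (51, 49, 49), (41, 69, 106), (55, 87, 131), (49, 87, 129), (54, 87, 131), (52, 87, 130), (53, 89, 130), (47, 86, 129), (53, 89, 131)]
[(64, 62, 60), (63, 57, 57), (60, 58, 55), (60, 59, 54), (60, 55, 54), (58, 56, 49), (54, 51, 49), (38, 66, 99), (47, 80, 121), (44, 79, 120), (46, 80, 120), (48, 80, 121), (48, 80, 122), (47, 79, 121), (44, 79, 121)]
```

The light gap is closed at both corners, so the foot is against the bar (Fx +2.3). Lightly lower, then release and retreat.

Emit:
{"fn": "apply_moves", "kwargs": {"plan": "-0.2 0.2 0 0 0 0.2 1; 0 0 0 0 0 0 1; 0 0 0 0 0 0 0.3; 0 0 0 0 0 0 0.2; 0 0 0 0 0 0 0.1; 0 0 0 0 0 0 0.1; 0 -1 0 0 0 0 0.1; 0 -2 0 0 0 0 0.1; 0 -3 0 0 0 0 0.1; 0 -4 0 0 0 0 0.1; 0 -4 0 0 0 0 0.1; 0 -4 0 0 0 0 0; 0 0 0 0 0 0 0; 0 0 0 0 0 0 0"}}

```text
clock: 53.9
eef_pos: [554.3, 119.0, 282.0]
tcp_rot: [-1.559, -0.448, 0.044]
contact_force: [-1.0, 0.2, 0.8]
opening: 1.0
```

Run:
```python
from h import *
st(); s,im=snap("wrist","w19.png"); plan([((470,20,330),Rt(0,-5))],0,vmax=30)
```

```text
t53.9 [554.3 119.  282. ] [-89.3 -25.7   2.5] F [-1.   0.2  0.8] op1.00 q [ 0.257  0.005  2.024 -0.128  0.675 -1.279]
5
-1.19 -1.66 -1.88 -0.23 0.54 6.13 0; -1.34 -1.52 -1.9 -0.23 0.54 6.13 0; -1.48 -1.36 -1.92 -0.23 0.54 6.13 0; -1.59 -1.19 -1.94 -0.23 0.54 6.13 0; -1.69 -1 -1.96 -0.23 0.54 6.13 0
```

Emit:
{"fn": "apply_moves", "kwargs": {"plan": "-1 -1 -3 0 0 0 0; -1 -1 -3 0 0 0 0; -1 -1 -3 0 0 0 0; -1 -1 -3 0 0 0 0; 0 0 0 0 0 0 0; 0 0 0 0 0 0 0; 0 0 0 0 0 0 0"}}

```text
clock: 54.65
eef_pos: [504.6, -7.0, 291.6]
tcp_rot: [-1.558, -0.436, 0.045]
contact_force: [-0.8, 0.6, -0.2]
opening: 0.998
```

Run:
```python
from h import *
st(); _,a=snap("wrist","w20.png"); _,b=snap("side","s20.png"); _,c=snap("top","t20.png")
cv2.imwrite('pics/f1.png',np.vstack([cv2.resize(a[0:330],(800,412)),np.hstack([cv2.resize(b[130:430,300:560][:, :],(160,185)),cv2.resize(c[110:270,240:550],(360,185)),np.zeros((185,280,3),np.uint8)])])); cv2.imwrite('pics/f2.png',cv2.resize(b[130:480,280:500],None,fx=1.7,fy=1.7))
```

```text
t54.6 [504.6  -7.  291.6] [-89.3 -25.    2.6] F [-0.8  0.6 -0.2] op1.00 q [-0.054 -0.117  2.11   0.083  0.717 -1.723]
```

View pics/f1.png

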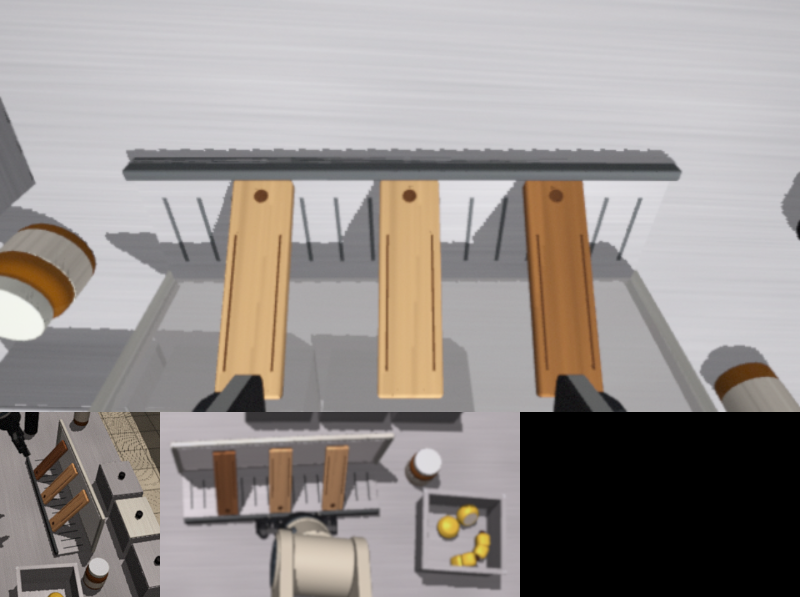

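View pics/f2.png

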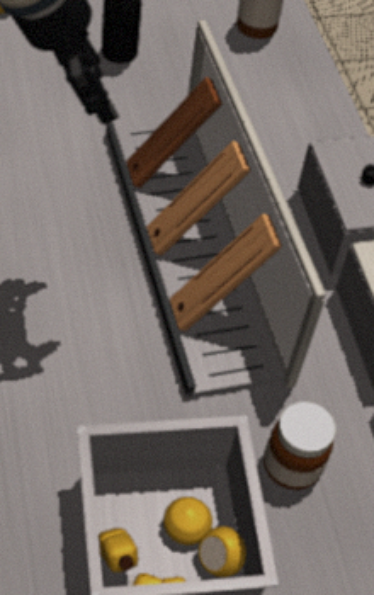

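All three boards have their feet at the bar and their tops against the guard, parallel to one another. All four scraps are in the tub. The robot is clear, so I'm handing in.

```bash
python3 -c "
from rig import r
print(r.sign_off())"
```

```text
the job is handed in; nothing more can be done
None
```

The job is done and handed in at about 55 s on the robot's clock, with nothing falling. I first put both lemon halves and both banana ends in the tub. Then I stood the two light boards and the brown board in the rack, about 120 mm apart, foot against the bar and top on the guard.

**Last checks:** the final wrist, top and side views show all four scraps in the tub and an empty tray. The three boards lean parallel and square, with no visible gap at the foot bar, and the gripper touches nothing. I left the pink look-alike, bananas, bottle and jar alone, though I did not re-measure them at the end.

**Misses and disagreements:**
- **Missed grasp:** the first try at the brown board closed just above it, because the arm had not gone down far enough. I repeated it successfully.
- **Measurements:** wrist and top camera positions differed by up to about 12 mm on some objects, the worst of them read while the arm was still moving. I settled this with steadier looks and by feeling for contact.
- **Brown board:** I counted it as one of the three because it is wooden and matches the others in size, dot and grooves. The task text does not name its colour.

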